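# Find the socket that fits the wheel-head nut

### The arm

A 6-joint arm with a two-finger parallel gripper is mounted at the origin on the work surface. World frame = base frame: x ahead of the robot, y to its left, z up, the work surface at z = 0. Lengths are in m, angles in degrees, forces in N, time in s.
With the tool pointing down it reaches from about 0.35 to 0.875 m from the base axis. Payload 4.2 kg.
Tool frame: the origin (TCP) lies on the centre line of the jaws, within the pads' length; the fingertips stand 19 mm ahead of it and the grasp point (between the pads) is the TCP; x points along the fingers, y is the direction in which the jaws open and shut, and the axes are right-handed (so a half turn about x gives the same grasp; the last joint's range is limited). The gripper opens to 87 mm and grips with 3 to 60 N. Pads are 19 mm wide; open, the fingers measure 117 mm over their backs; the gripper's body (75 mm by 190 mm) begins 51 mm behind the grasp point.
Start: joints at [-60.871, 22.042, 0.453, 0, -68.411, -14.817], TCP at [0.155, -0.606, 0.203] pointing down, gripper open.
Joint ranges: [-179.83, 179.83], [-69.29, 118.12], [-61.27, 80.66], [-181.25, 117.63], [-171.15, -9.14], [-177.46, 177.46]. Speed limits (degrees/s): [159.86, 159.86, 180, 180, 180, 180].

### API

Orientations are given as a 3x3 rotation matrix whose columns are the frame's x, y, z axes.
In Python, from station import * gives the robot as it stands.
- The arm moves only by the shell command python3 -m creep 'ROWS'. ROWS is JSON, a list of rows, each a list of 5 numbers: the opening, from 0 (shut) to 1 (fully open), then the shift along the world's x, y, z in mm, then the turn about the world's z in rad. In form: [[jaw, x, y, z, turn], ...]. A call has exactly 8 rows; each row is the pose to reach, as a shift and turn from the pose measured when the call began; what a row does not reach only later rows make up. A row lasts 1/10 s, in which the tool goes at most 50 mm and 8.59 degrees, less where a joint would pass 70% of its speed; a pose out of reach is approached as far as the arm can. A call with a gripper value outside its range is refused whole. The fingers move at their own pace and stop on an object; the grip force is fixed at half the most. Time passes only in rows, so rows that repeat a pose let the fingers close, or fill a call up. It gives the time, the measured TCP pose, the force and the opening at its end, in the units of the state.
- sense(): the state, without advancing time (a new reading comes with each control period).
- capture(name): name is "scene" or "side" or "wrist"; returns a dict with "image" (480x640x3 uint8, blue, green, red), "z_map" (480x640 float32, m along the optical axis (not along the pixel's ray), 0 where there is no reading), "mtx" (3x3 intrinsics, pixels), "eye" and "attitude" of the camera in the world. Camera axes: x right, y up, looking along -z (the intrinsics and any distortion apply to the point x, -y, -z); pixel columns grow to the right and rows downward; lengths in m; the calibration is good to about 2 mm. The wrist camera is an equidistant fisheye: a pixel r from the principal point sees the ray r / f radians off the axis. A picture is of the moment at which its call begins.
- finish_job(): hands the job in, once; it reports no verdict.
Trained networks look in a picture, given as the dict that the camera call returned (one of the last four; its "shot" number tells which), for a name from the list of things; names that differ only in an ending like _2 or _b are one class to them, and where a whole thing is asked for, a point or a joint stands for the part that bears it (a point fixed in the world has none). Each returns a list of dicts, best first, with "confidence" (0 to 1); they miss things now and then, are a little off and sometimes report something else, mostly with a low value. They report only what shows in the picture. A call takes as long as a camera call. They do not tell look-alikes from the thing itself.
- look_for(picture, thing): "box" ([left, top, right, bottom] in pixels, round what is visible of it).
- mark_of(picture, thing): "centre" ([column, row] in pixels: a listed point, or the origin of a listed thing).
The state is a dict: "time_s": time; "joints": joint angles; "joint_velocities": joint speeds; "effort": joint torques, N m; "tcp_pos": TCP position; "ee_rot": TCP orientation; "wrist_force": force on the tool from outside, world axes, zero at the start; "moment": the same for the moment, N m; "gripper_width": opening from 0.0 (shut) to 1.0 (fully open).
Only numpy, scipy, OpenCV 4.12 (cv2) and the standard library are available. Lean on these libraries where they do the work, as an engineer would, in place of code of your own. Each camera call takes 0.05 s, during which the arm holds its last target.

### The job

The wheel head of the potter's wheel has to come off for cleaning: try the sockets from the blue tray on the hex nut in the middle of the wheel head and find the one that fits, the only one that goes fully home over the nut, down to the floor of its recess. Stand any that does not fit back upright in the tray, leave everything else on the bench where it is, and finish while still holding the right socket upright and fully home on the nut; do not let go of it.

Things in the scene. Friction and masses are not known exactly. Their poses are not given: they have to be found in the camera images.
- wheel_centre (a point): Middle of the aluminium wheel head (224 across, top 163 above the bench) of the fixed tabletop potter's wheel (cream housing 300 x 270). Here a steel hub, 60 across, top at 173, has a round recess with a tight dark hex nut, size 19, 24 or 30 (12, 14, 17 high, stud end 3 higher). Point: nut's foot, on the recess floor, 167 up, where a seated socket's rim rests. z up; x square to a flat of the nut.
- socket_small_mid (a point): Smallest of three chrome deep sockets, size 19, mouth down in the tray. 78 tall, 29 across below, plain round grip part 26 across from 36 to 78 above the rim; about 180 g. Hex cavity 20.2 across flats, 24 deep: slips over its own nut to the recess floor; on a bigger nut it stops on top, on a smaller it slips over but stops on the hub's rim, 6 high. Point: half-way up, 39 above the rim. z up; x through a cavity flat: match to the nut's within 5 deg (mod 60).
- socket_medium_mid (a point): Middle of three chrome deep sockets, size 24, mouth down in the tray. 78 tall, 36 across below, plain round grip part 30 across from 36 to 78 above the rim; about 260 g. Hex cavity 25.2 across flats, 24 deep: slips over its own nut to the recess floor; on a bigger nut it stops on top, on a smaller it slips over but stops on the hub's rim, 6 high. Point: half-way up, 39 above the rim. z up; x through a cavity flat: match to the nut's within 5 deg (mod 60).
- socket_large_mid (a point): Largest of three chrome deep sockets, size 30, mouth down in the tray. 78 tall, 44 across below, plain round grip part 36 across from 36 to 78 above the rim; about 380 g. Hex cavity 31.2 across flats, 24 deep: slips over its own nut to the recess floor; on a bigger nut it stops on top, on a smaller it slips over but stops on the hub's rim, 6 high. Point: half-way up, 39 above the rim. z up; x through a cavity flat: match to the nut's within 5 deg (mod 60).
- tray: Shallow blue steel tray, fixed, 290 along its x, 150 along its y, walls 24 high and 3 thick, floor 3 thick. Origin: centre of its underside on the bench. The sockets stand in a row along its x, about 90 apart, 12 to the -y side of its middle line, in any order.
- extension: Bystander, not to be moved: steel extension bar, 130 long, 22 thick, lying in the tray along its +y wall, beside the sockets (top 25 above the bench). Origin: middle of its underside (roughly).
- ratchet: Bystander, not to be moved: ratchet handle lying on the bench beyond the tray's -y side, 250 long, 35 high, its head towards +x. Origin: middle of its underside (roughly).
- rib: Bystander, not to be moved: pale wooden throwing rib, 88 x 50 x 6, flat on the bench between tray and wheel. Origin: middle of its underside (roughly).
- loop_tool: Bystander, not to be moved: wooden-handled loop trimming tool, 195 long, 14 high, flat on the bench between tray and wheel. Origin: middle of its underside (roughly).
- oxide_jar: Bystander, not to be moved: closed dark red-brown jar with black lid, 64 across, 85 tall, on the bench in front of the wheel. Origin: middle of its underside (roughly).
- bisque_cup: Bystander, not to be moved: unglazed orange-pink clay cup, 80 across, 85 tall, behind the tray, open upwards. Origin: middle of its underside (roughly).
- glaze_brush: Bystander, not to be moved: brush with wooden handle, 190 long, 20 high, flat on the bench in front of the wheel. Origin: middle of its underside (roughly).
Things that resemble listed ones, but are neither listed nor needed, are in the scene too. What is shaped like the part that bears socket_medium_mid but yellow is not meant.

How it is judged:
By the outcome, as a careful person would: the job done as asked, in the order asked, and still so for the second after the job is handed in, while the arm keeps its last pose, push and grip.
It also fails if it takes over 56 s, if anything falls off the work surface, if the arm or the gripper's body presses on something with over 40 N, if the wrist force passes 120 N, or if a joint passes its speed limit or range.

## Working session

There is one attempt and no reset: what is moved stays moved. The work goes in short steps, Python scripts to look and compute and a shell command to move; the robot and the scene stay as the last step left them, time stands still between calls to the robot, and variables do not carry over. Pictures are saved under pics/ and viewed, and the job is handed in when it is done.

```bash
ls; mkdir -p pics; cat > h.py <<'E'
from station import *
import numpy as np, cv2
def save(c,n,crop=None,scale=1):
    im=c["image"]
    if crop: l,t,r,b=crop; im=im[t:b,l:r]
    if scale!=1: im=cv2.resize(im,None,fx=scale,fy=scale,interpolation=cv2.INTER_CUBIC)
    cv2.imwrite("pics/"+n+".png",im)
def ray(c,u,v,fish=False):
    K=np.array(c["mtx"]); x=(u-K[0,2])/K[0,0]; y=(v-K[1,2])/K[1,1]
    if fish:
        th=np.hypot(x,y); s=np.sin(th)/th if th>1e-9 else 1; d=np.array([x*s,y*s,np.cos(th)])
    else: d=np.array([x,y,1.])
    return np.array(c["attitude"])@(d*[1,-1,-1])
def at_z(c,u,v,z,fish=False):
    d=ray(c,u,v,fish); e=np.array(c["eye"]); return e+d*(z-e[2])/d[2]
def proj(c,p,fish=False):
    d=np.array(c["attitude"]).T@(np.array(p)-np.array(c["eye"])); d=d*[1,-1,-1]
    K=np.array(c["mtx"])
    if fish:
        r=np.hypot(d[0],d[1]); th=np.arctan2(r,d[2]); x,y=d[0]/r*th,d[1]/r*th
    else: x,y=d[0]/d[2],d[1]/d[2]
    return np.array([K[0,0]*x+K[0,2],K[1,1]*y+K[1,2]])
E
python3 - <<'E'
from h import *
s=sense(); print(s["time_s"],s["tcp_pos"],s["ee_rot"],s["wrist_force"],s["gripper_width"])
for n in ["scene","side","wrist"]:
    c=capture(n); save(c,n+"0"); print(n,c["eye"],np.round(c["attitude"],3).tolist(),np.round(c["mtx"],1).tolist(),[k for k in c])
    for t in ["wheel_centre","socket_small_mid","socket_medium_mid","socket_large_mid","tray"]:
        print(t,[(np.round(m["centre"],1).tolist(),round(m["confidence"],2)) for m in mark_of(c,t)][:4])
print(sense()["time_s"])
E
```

```text
pics
0.0 [ 0.1543584  -0.60497432  0.20182973] [[-6.65910240e-04 -2.47018861e-01  9.69010443e-01]
 [ 2.11258655e-03  9.69008148e-01  2.47019728e-01]
 [-9.99997547e-01  2.21161139e-03 -1.23423726e-04]] [ 0.1054756  -0.10015157 -0.74337797] 1.001225410361634
scene [ 0.9751976  -0.47473466  0.889681  ] [[0.67, -0.584, 0.458], [0.743, 0.537, -0.4], [-0.013, 0.608, 0.794]] [[436.7, 0.0, 326.8], [0.0, 436.7, 241.8], [0.0, 0.0, 1.0]] ['image', 'z_map', 'mtx', 'eye', 'attitude', 'shot']
wheel_centre [([440.7, 192.6], 0.63)]
socket_small_mid [([229.3, 270.2], 0.57)]
socket_medium_mid [([254.6, 299.2], 0.88), ([225.2, 358.1], 0.76)]
socket_large_mid [([280.1, 325.2], 0.88)]
tray [([257.7, 306.7], 0.63)]
side [-0.39153113  0.84659883  0.84771141] [[-0.709, 0.334, -0.621], [-0.705, -0.332, 0.626], [0.003, 0.882, 0.471]] [[599.0, 0.0, 323.4], [0.0, 599.0, 236.6], [0.0, 0.0, 1.0]] ['image', 'z_map', 'mtx', 'eye', 'attitude', 'shot']
wheel_centre [([211.7, 249.3], 0.58), ([278.5, 380.7], 0.58)]
socket_small_mid [([411.1, 263.0], 0.78)]
socket_medium_mid [([386.6, 254.7], 0.72), ([392.5, 229.5], 0.55)]
socket_large_mid [([359.5, 242.7], 0.66)]
tray [([382.9, 267.3], 0.88)]
wrist [ 0.08985973 -0.62150008  0.38313202] [[-0.248, -0.939, -0.24], [0.969, -0.24, -0.061], [-0.0, -0.248, 0.969]] [[371.6, 0.0, 320.4], [0.0, 371.6, 230.2], [0.0, 0.0, 1.0]] ['image', 'z_map', 'mtx', 'eye', 'attitude', 'shot']
wheel_centre []
socket_small_mid []
socket_medium_mid [([470.5, 477.0], 0.5)]
socket_large_mid []
tray []
0.9
```

View pics/scene0.png

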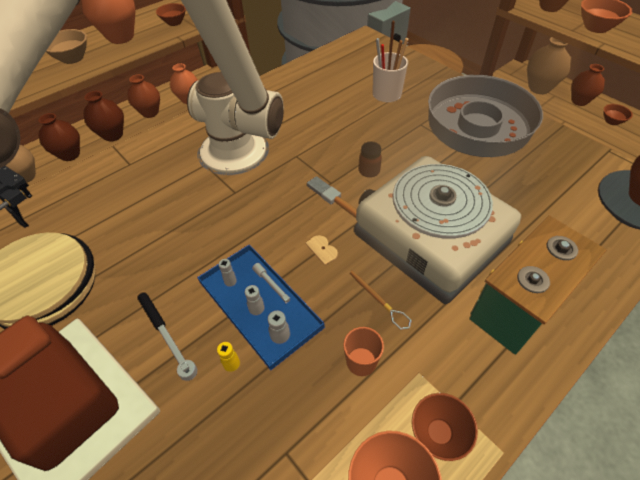

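View pics/side0.png

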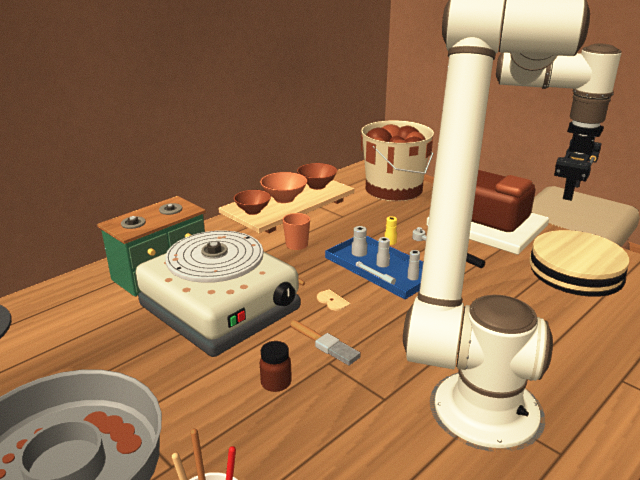

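View pics/wrist0.png

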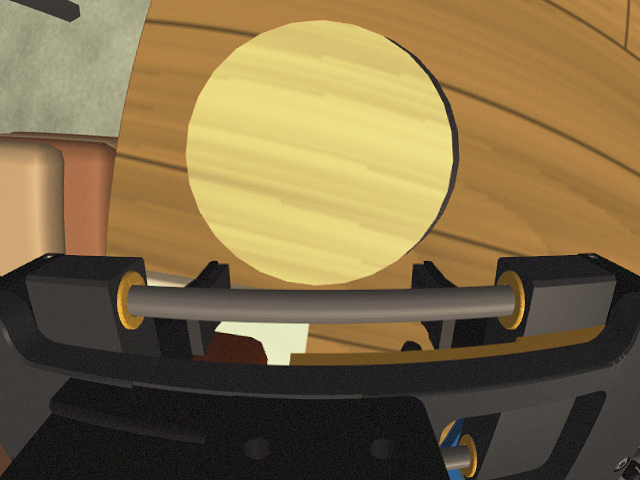

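Scene: tray sockets at (227,271), (254,299), (279,326); look-alikes are the yellow socket at (228,356) and the hub-like knobs on the green cabinet at (535,278) and (563,246). The wheel nut is at (444,193). Next, a close check and measurement.

```bash
cat >> h.py <<'E'
def cloud(c,fish=False):
    K=np.array(c["mtx"]);h,w=c["z_map"].shape
    u,v=np.meshgrid(np.arange(w),np.arange(h)); x=(u-K[0,2])/K[0,0]; y=(v-K[1,2])/K[1,1]; z=c["z_map"]
    if fish:
        th=np.hypot(x,y)+1e-9; s=np.tan(np.minimum(th,1.4))/th; x=x*s;y=y*s
    P=np.stack([x*z,-y*z,-z],-1)@np.array(c["attitude"]).T+np.array(c["eye"])
    P[z<=0]=np.nan
    return P
E
python3 - <<'E'
from h import *
c=capture("scene"); d=capture("side")
save(c,"wheelA",(400,160,490,230),8); save(c,"trayA",(190,235,340,375),5)
save(d,"wheelB",(160,225,270,290),7); save(d,"trayB",(320,205,450,300),6)
for n,q in (("scene",c),("side",d)):
    P=cloud(q); np.save(n+"P.npy",P); 
    import pickle; pickle.dump(q,open(n+".pkl","wb"))
P=np.load("sceneP.npy")
for (u,v) in [(227,262),(253,290),(278,315),(227,345),(444,190),(258,310),(400,210)]: print(u,v,P[v-1:v+2,u-1:u+2].reshape(-1,3).mean(0).round(4))
E
```

```text
227 262 [ 0.397  -0.2716  0.0789]
253 290 [ 0.4973 -0.272   0.0799]
278 315 [ 0.5812 -0.2694  0.0797]
227 345 [ 0.5639 -0.3851  0.0772]
444 190 [0.6376 0.1686 0.1858]
258 310 [ 0.5112 -0.2794  0.0186]
400 210 [0.5986 0.0714 0.1609]
```

View pics/wheelA.png

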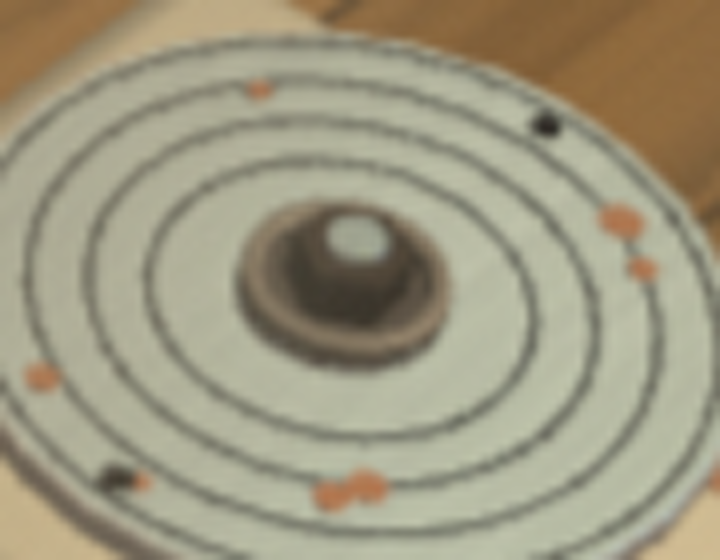

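View pics/trayA.png

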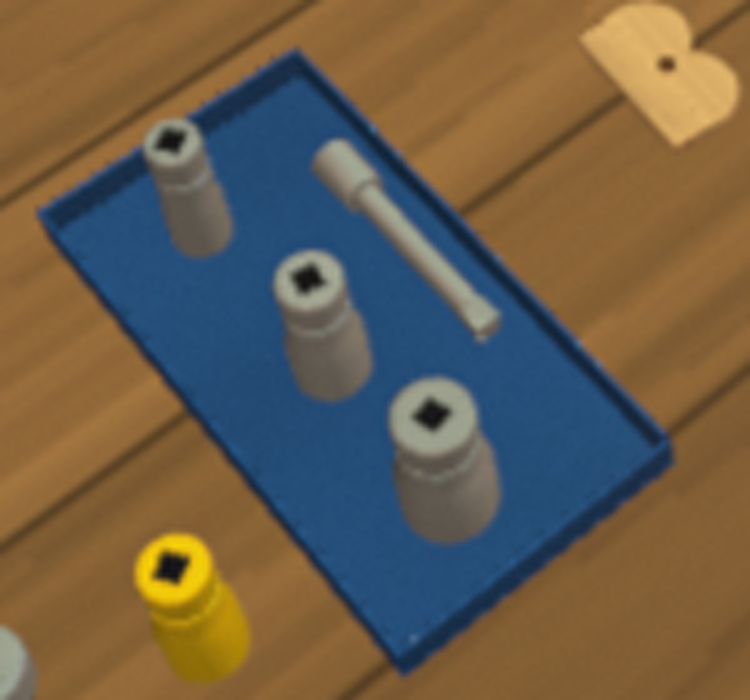

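View pics/wheelB.png

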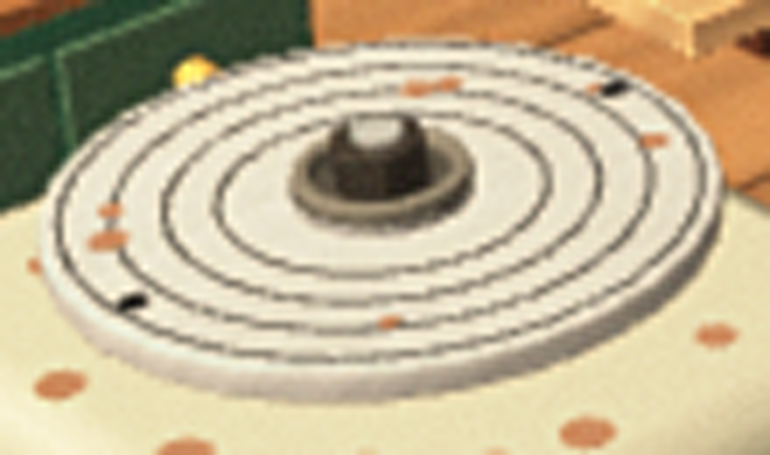

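View pics/trayB.png

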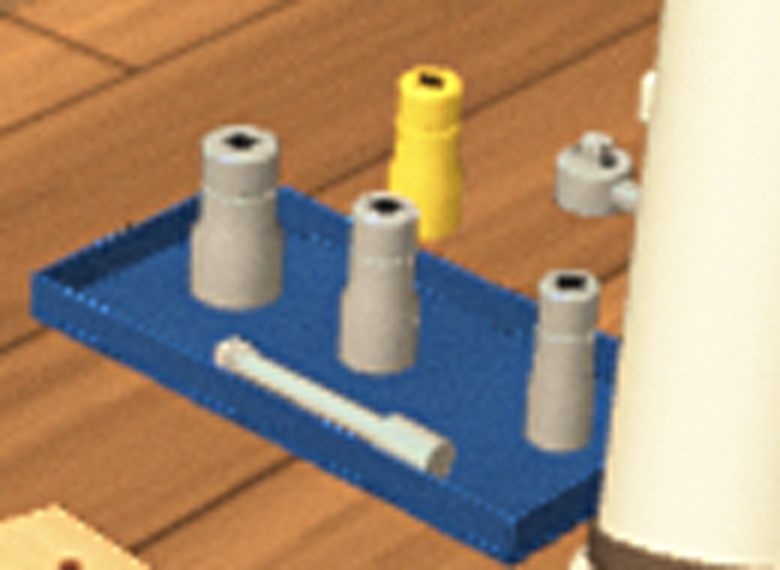

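Tray's three chrome sockets run small to large along +x at y≈-0.27 (top z≈0.080, as expected). The nut's stud top is at z≈0.186, which suggests 24 or 30. I'll view the nut from the wrist first.

```bash
python3 -m creep '[[0.8,27,42,20,0],[0.8,53,85,40,0],[0.8,79,127,60,0],[0.8,105,169,80,0],[0.8,131,211,95,0],[0.8,157,254,100,0],[0.8,184,296,100,0],[0.8,210,338,100,0]]' && python3 -m creep '[[0.8,27,42,0,0],[0.8,53,85,0,0],[0.8,79,127,0,0],[0.8,105,169,0,0],[0.8,131,211,0,0],[0.8,157,254,0,0],[0.8,184,296,0,0],[0.8,210,338,0,0]]'
```

```text
time_s: 1.8
tcp_pos: [0.3572, -0.279, 0.3038]
ee_rot: [[0.002, -0.247, 0.969], [-0.001, 0.969, 0.247], [-1.0, -0.001, 0.002]]
wrist_force: [0.6, -1.0, 0.1]
gripper_width: 0.801
time_s: 2.6
tcp_pos: [0.5679, 0.061, 0.3041]
ee_rot: [[0.003, -0.247, 0.969], [-0.001, 0.969, 0.247], [-1.0, -0.001, 0.003]]
wrist_force: [0.8, -0.8, 0.3]
gripper_width: 0.799
```

```bash
python3 -m creep '[[0.8,25,40,0,0],[0.8,50,80,0,0],[0.8,70,108,-5,0],[0.8,70,108,-10,0],[0.8,70,108,-10,0],[0.8,70,108,-10,0],[0.8,70,108,-10,0],[0.8,70,108,-10,0]]'
python3 - <<'E'
from h import *
import pickle
c=capture("wrist"); pickle.dump(c,open("w1.pkl","wb")); save(c,"w1"); save(c,"w1c",(230,150,410,285),4)
print(sense()["tcp_pos"],mark_of(c,"wheel_centre"))
P=cloud(c,True); np.save("w1P.npy",P)
print(proj(c,sense()["tcp_pos"],True))
print(P[240-2:242,318:322].reshape(-1,3).mean(0))
E
```

```text
time_s: 3.4
tcp_pos: [0.6377, 0.168, 0.2953]
ee_rot: [[0.004, -0.246, 0.969], [-0.0, 0.969, 0.246], [-1.0, -0.001, 0.004]]
wrist_force: [0.1, -0.4, -0.1]
gripper_width: 0.799
[0.63772398 0.16815781 0.29521658] []
[319.89101597 268.80833498]
[0.65860925 0.1729617  0.16571427]
```

View pics/w1.png

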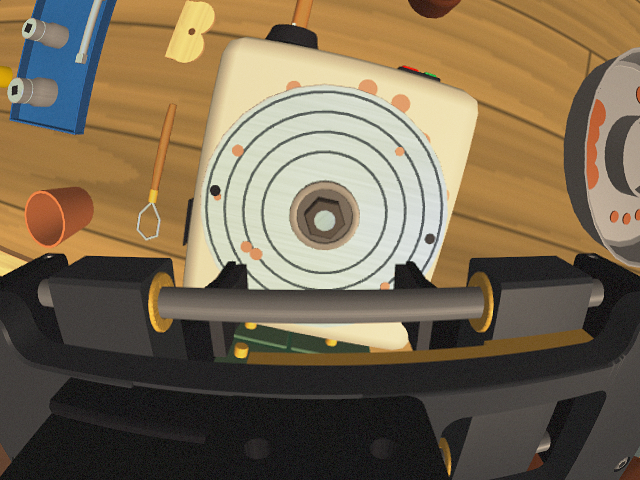

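View pics/w1c.png

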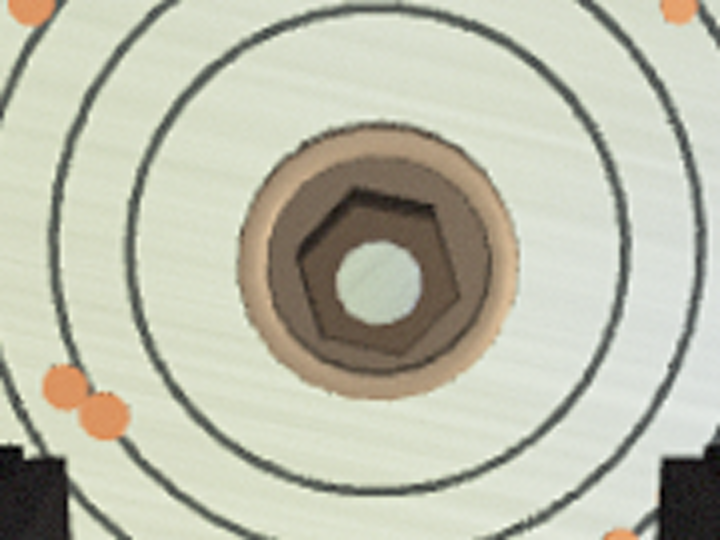

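The wrist view shows the hub at full pixel (325,215) with the hex nut in the recess, centre ~(324,219). I'll zoom in for the corners.

```bash
python3 - <<'E'
from h import *
import pickle
c=pickle.load(open("w1.pkl","rb"))
save(c,"w1d",(285,180,365,250),9.9)
E
```

```text
(no output)
```

View pics/w1d.png

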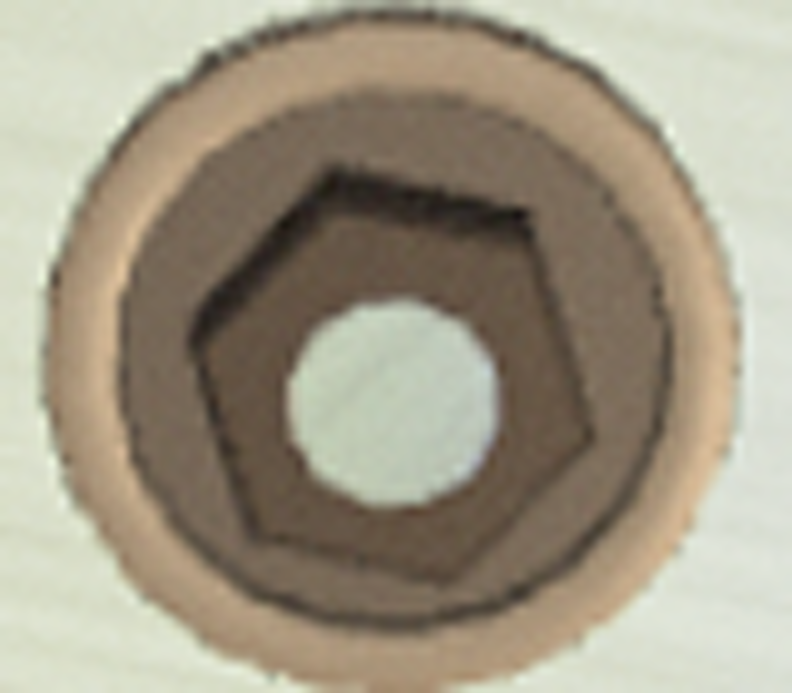

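```bash
python3 - <<'E'
from h import *
import pickle
from scipy.optimize import least_squares
c=pickle.load(open("w1.pkl","rb"))
K=np.array([[338,215],[530,240],[592,435],[450,582],[255,540],[195,347]],float)
px=(K+.5)/9.9-.5+[285,180]
for S,h in ((19,12),(24,14),(30,17)):
    z=.167+h
    z=.167+h/1e3
    Q=np.array([at_z(c,u,v,z,True)[:2] for u,v in px])*1e3
    # fit regular hexagon
    def f(p): 
        a=p[3]+np.arange(6)*np.pi/3*p[4]
        return (Q-p[:2]-p[2]*np.c_[np.cos(a),np.sin(a)]).ravel()
    best=min((least_squares(f,[*Q.mean(0),15,a0,s][:4]+[s]) if 0 else least_squares(lambda p:f([*p,s]),[*Q.mean(0),15,a0]) for a0 in np.radians([0,20,40]) for s in (1,-1)),key=lambda r:r.cost)
    p=best.x; print(S,p[:2].round(1),"AF",(p[2]*np.sqrt(3)).round(1),"corner deg",np.degrees(p[3])%60,"rms",np.sqrt(best.cost*2/6).round(2))
# stud centre at top
for zz in (.182,.184,.187):
  u,v=(np.array([393,403])+.5)/9.9-.5+[285,180]; print("stud",zz,at_z(c,u,v,zz,True)*1e3)
# hub outer
H=np.array([[392,8],[45,350],[740,350]]);
u=(H+.5)/9.9-.5+[285,180]; W=np.array([at_z(c,a,b,.173,True)[:2] for a,b in u])*1e3; print(W)
A=np.c_[2*W,np.ones(3)]; s=np.linalg.solve(A,(W**2).sum(1)); print("hub",s[:2],np.sqrt(s[2]+s[0]**2+s[1]**2))
d=pickle.load(open("scene.pkl","rb"))
for pz,zz in (("top",.187),): print("scene stud", at_z(d,444.7,189.5,zz)*1e3)
P=np.load("w1P.npy"); u,v=(np.array([393,403]))/9.9+[285,180]; print(P[int(v)-3:int(v)+4,int(u)-3:int(u)+4].reshape(-1,3).mean(0)*1e3, "top face", P[int(180+570/9.9),int(285+430/9.9)]*1e3,P[int(180+480/9.9),int(285+260/9.9)]*1e3, "hub",P[int(180+50/9.9),int(285+390/9.9)]*1e3,"wheel",P[150,320]*1e3,"bench",P[160,130]*1e3)
E
```

```text
19 [637.4 171.6] AF -28.9 corner deg 31.72550638252797 rms 0.55
24 [636.9 171.5] AF -28.7 corner deg 31.72550638575736 rms 0.55
30 [636.3 171.3] AF -28.5 corner deg 31.725506380573883 rms 0.54
stud 0.182 [637.40335056 171.59693478 182.        ]
stud 0.184 [636.95878163 171.46438181 184.        ]
stud 0.187 [636.29192824 171.26555237 187.        ]
[[606.99295751 163.77152809]
 [642.19609735 142.65026011]
 [627.68873377 199.40204018]]
hub [635.34513554 171.12909679] 29.29129250026423
scene stud [638.2821436  169.87043182 187.        ]
[636.46520326 171.11876717 185.5333844 ] top face [650.08816437 178.02826816 182.6988861 ] [646.18361195 162.73858209 182.60583204] hub [610.94780393 164.67737468 171.35418187] wheel [584.2036642  154.43851767 160.88024219] bench [ 660.12925339 -101.12188776   -1.54624682]
```

Nut measures AF≈29 with its top ~17 above the recess floor, so it's size 30 and the large socket is the fit. Nut flat normal is at ≈1.7° (mod 60). Now to view the large socket from above.

```bash
python3 -m creep '[[0.8,-7,-49,0,0],[0.8,-13,-98,0,0],[0.8,-20,-147,0,0],[0.8,-26,-196,0,0],[0.8,-33,-245,0,0],[0.8,-40,-294,-10,0],[0.8,-46,-340,-20,0],[0.8,-53,-386,-40,0]]' && python3 -m creep '[[0.8,-4,-50,-20,0],[0.8,-4,-51,-30,0],[0.8,-4,-51,-45,0],[0.8,-4,-51,-45,0],[0.8,-4,-51,-45,0],[0.8,-4,-51,-45,0],[0.8,-4,-51,-45,0],[0.8,-4,-51,-45,0]]'
python3 - <<'E'
from h import *
import pickle
c=capture("wrist"); pickle.dump(c,open("w2.pkl","wb")); save(c,"w2"); save(c,"w2c",(260,150,400,270),5)
P=cloud(c,True); np.save("w2P.npy",P)
for t in ["socket_small_mid","socket_medium_mid","socket_large_mid","tray"]:
        print(t,[(np.round(m["centre"],1).tolist(),round(m["confidence"],2)) for m in mark_of(c,t)][:4])
E
```

```text
time_s: 4.3
tcp_pos: [0.5849, -0.2195, 0.257]
ee_rot: [[0.009, -0.246, 0.969], [-0.001, 0.969, 0.247], [-1.0, -0.003, 0.008]]
wrist_force: [-0.1, -0.4, 1.2]
gripper_width: 0.798
time_s: 5.1
tcp_pos: [0.5814, -0.2701, 0.2129]
ee_rot: [[0.01, -0.247, 0.969], [-0.002, 0.969, 0.247], [-1.0, -0.004, 0.009]]
wrist_force: [-0.6, 0.1, 0.1]
gripper_width: 0.801
socket_small_mid [([362.2, 15.7], 0.97)]
socket_medium_mid [([201.8, 156.0], 0.81), ([337.6, 116.6], 0.71)]
socket_large_mid [([349.7, 114.9], 0.74), ([312.8, 206.6], 0.55), ([189.5, 16.2], 0.27)]
tray [([348.6, 119.0], 0.78)]
```

View pics/w2.png

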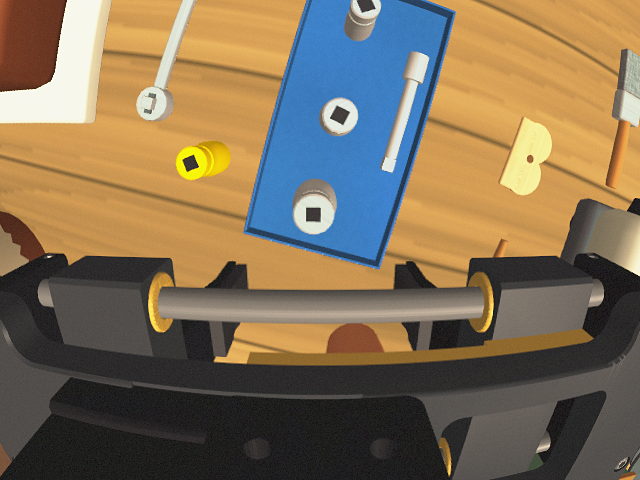

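View pics/w2c.png

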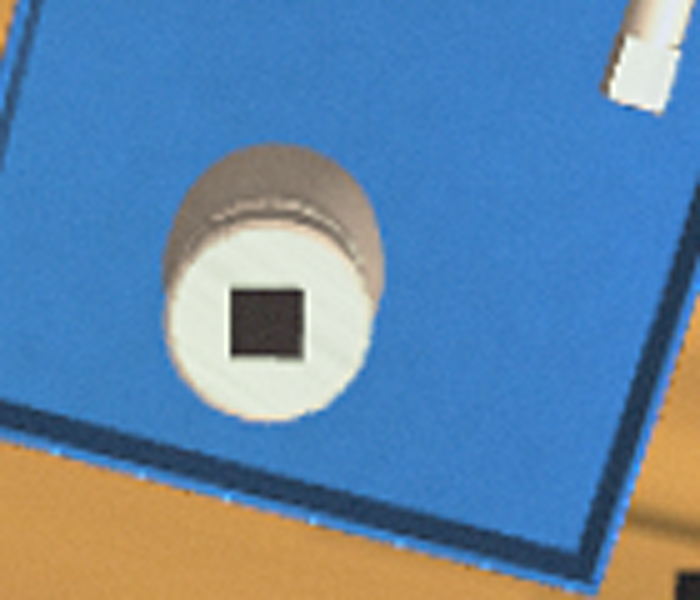

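```bash
python3 - <<'E'
from h import *
import pickle
c=pickle.load(open("w2.pkl","rb"))
im=c["image"]; 
P=np.load("w2P.npy")
hsv=cv2.cvtColor(im,cv2.COLOR_BGR2HSV)
cr=im[180:250,285:350]; g=cr.min(axis=2)
m=(P[180:250,285:350,2]>0.074)|((cr.max(2)<70))
m=cv2.morphologyEx(m.astype(np.uint8),cv2.MORPH_OPEN,np.ones((3,3)))
n,l,s,ce=cv2.connectedComponentsWithStats(m); k=1+np.argmax(s[1:,4]); print(s[k],ce[k]+[285,180])
print("top circle", [at_z(c,*(ce[k]+[285,180]),.081,True)*1e3])
(u,v),r=cv2.minEnclosingCircle(np.argwhere(l==k)[:,::-1].astype(np.float32)); print(u+285,v+180,r, at_z(c,u+285,v+180,.081,True)*1e3)
big=cv2.resize(im[190:235,290:340],None,fx=10,fy=10,interpolation=cv2.INTER_CUBIC)
d=(big.max(2)<120).astype(np.uint8); cn=max(cv2.findContours(d,0,2)[0],key=cv2.contourArea); R=cv2.minAreaRect(cn); B=cv2.boxPoints(R); 
print("sq",R); B=(B+.5)/10-.5+[290,190]
W=np.array([at_z(c,*b,.081,True)[:2] for b in B])*1e3
print(W.mean(0)); e=np.diff(np.vstack([W,W[:1]]),axis=0); print(np.linalg.norm(e,axis=1),np.degrees(np.arctan2(e[:,1],e[:,0]))%90)
s=sense(); print(s["tcp_pos"],s["time_s"],np.degrees(np.arctan2(s["ee_rot"][1][2],s["ee_rot"][0][2])))
E
```

```text
[   8   13   41   41 1320] [313.13257576 213.20606061]
top circle [array([ 582.25399031, -276.34701994,   81.        ])]
313.19369316101074 213.22522354125977 21.104473114013672 [ 582.2572921  -276.29214406   81.        ]
sq ((233.4903564453125, 246.10861206054688), (144.07281494140625, 137.21218872070312), 0.4982115924358368)
[ 583.13985501 -276.33495034]
[12.06359645 12.31368466 12.05580462 12.42069784] [13.34724454 13.84498448 13.85550399 13.87882877]
[ 0.58100788 -0.27043046  0.21215144] 5.35 14.282356644845452
```

Large socket at (582.5,-276.3) with its square drive at 13.7° (mod 90). Descending to grip.

```bash
python3 -m creep '[[0.8,1.5,-6,-45,0],[0.8,1.5,-6,-90,0],[0.8,1.5,-6,-125,0],[0.8,1.5,-6,-147,0],[0.8,1.5,-6,-147,0],[0.8,1.5,-6,-147,0],[0.8,1.5,-6,-147,0],[0.8,1.5,-6,-147,0]]'
```

```text
time_s: 6.15
tcp_pos: [0.5837, -0.2767, 0.0672]
ee_rot: [[0.012, -0.247, 0.969], [-0.002, 0.969, 0.247], [-1.0, -0.005, 0.011]]
wrist_force: [-0.7, 0.5, -0.2]
gripper_width: 0.805
```

```bash
python3 -m creep '[[0.4,0,0,-2,0],[0.2,0,0,-2,0],[0,0,0,-2,0],[0,0,0,-2,0],[0,0,0,-2,0],[0,0,0,-2,0],[0,0,0,-2,0],[0,0,0,-2,0]]'
python3 - <<'E'
from h import *
c=capture("wrist"); save(c,"w3c",(230,150,410,285),4)
E
```

```text
time_s: 6.95
tcp_pos: [0.5837, -0.2767, 0.0652]
ee_rot: [[0.012, -0.247, 0.969], [-0.002, 0.969, 0.247], [-1.0, -0.005, 0.011]]
wrist_force: [0.4, -0.2, 0.1]
gripper_width: 0.157
```

View pics/w3c.png

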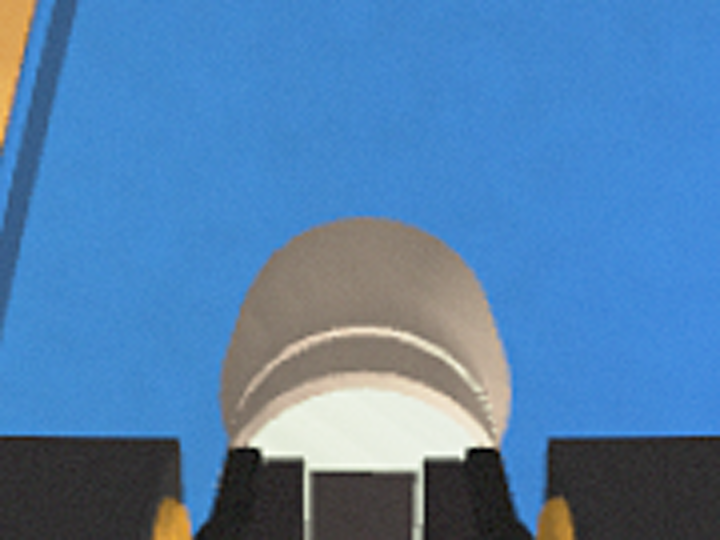

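The reading 0.157 is well below the 0.41 expected for a 36 mm grip. I'll check before moving.

```bash
python3 - <<'E'
from h import *
s=sense(); print(s["gripper_width"],s["wrist_force"],s["moment"])
c=capture("scene"); save(c,"s4",(200,200,360,340),5)
d=capture("side"); save(d,"d4",(310,160,450,300),5)
w=capture("wrist"); print(at_z(w,321,275,.081,True),proj(w,s["tcp_pos"],True), proj(w,[.5825,-.2763,.081],True))
P=cloud(w,True)
for r in range(200,300,6): print(r,P[r,321].round(4),P[r,290].round(4),P[r,297].round(4))
E
```

```text
0.11494361042235057 [-0.0147015 -0.1639045  0.0267384] [ 0.04168794  0.03442423 -0.00747061]
[ 0.58064269 -0.27657377  0.081     ] [319.30720385 268.85919834] [320.58858654 278.63738401]
200 [ 0.5599 -0.2822  0.0018] [ 0.5651 -0.3022  0.0014] [ 0.564  -0.2977  0.0008]
206 [ 0.5625 -0.2815  0.0085] [ 0.5691 -0.3013  0.0011] [ 0.5678 -0.2967  0.0017]
212 [ 0.562  -0.2815  0.0293] [ 5.733e-01 -3.003e-01  3.000e-04] [ 0.572  -0.2958  0.001 ]
218 [ 0.5643 -0.2809  0.0348] [ 0.5771 -0.2994  0.0012] [ 0.5714 -0.2946  0.0198]
224 [ 0.5663 -0.2804  0.0409] [ 0.5812 -0.2984  0.0011] [ 0.5717 -0.2936  0.0329]
230 [ 0.5663 -0.2803  0.0539] [ 0.5768 -0.2968  0.0312] [ 0.5745 -0.2928  0.0358]
236 [ 0.5659 -0.2804  0.0669] [ 0.5792 -0.2959  0.0355] [ 0.5746 -0.2919  0.0477]
242 [ 0.5656 -0.2804  0.0782] [ 0.5824 -0.2951  0.0367] [ 0.5735 -0.2912  0.0618]
248 [ 0.5682 -0.2798  0.0793] [ 0.5831 -0.2941  0.0454] [ 0.5727 -0.2906  0.074 ]
254 [ 0.5709 -0.2791  0.0795] [ 0.5776 -0.2932  0.0711] [ 0.574  -0.29    0.0787]
260 [ 0.574  -0.2783  0.0792] [ 0.5485 -0.2924  0.1585] [ 0.5767 -0.2893  0.0795]
266 [ 0.5767 -0.2776  0.0796] [ 0.5482 -0.292   0.1633] [ 0.5757 -0.2888  0.0898]
272 [ 0.5797 -0.2768  0.0797] [ 0.548  -0.2917  0.1674] [ 0.5758 -0.2883  0.0966]
278 [ 0.5823 -0.2761  0.0805] [ 0.5489 -0.2914  0.1686] [ 0.5759 -0.2879  0.1029]
284 [ 0.5863 -0.2751  0.0784] [ 0.5499 -0.2911  0.1696] [ 0.5533 -0.2893  0.1609]
290 [ 0.5511 -0.2838  0.1659] [ 0.551  -0.2908  0.1702] [ 0.5524 -0.2892  0.1663]
296 [ 0.5514 -0.2837  0.1687] [ 0.5516 -0.2905  0.172 ] [ 0.553  -0.2889  0.1682]
```

View pics/s4.png

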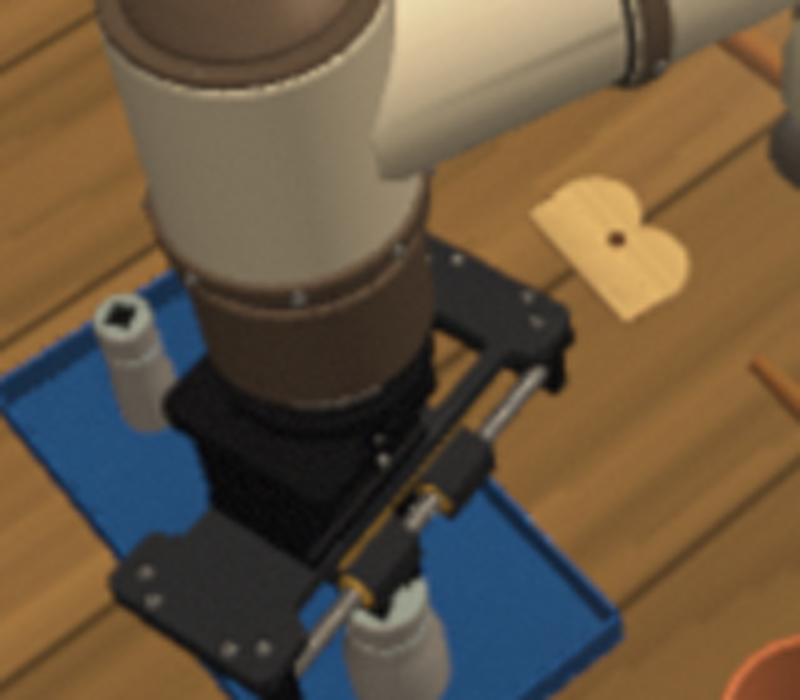

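View pics/d4.png

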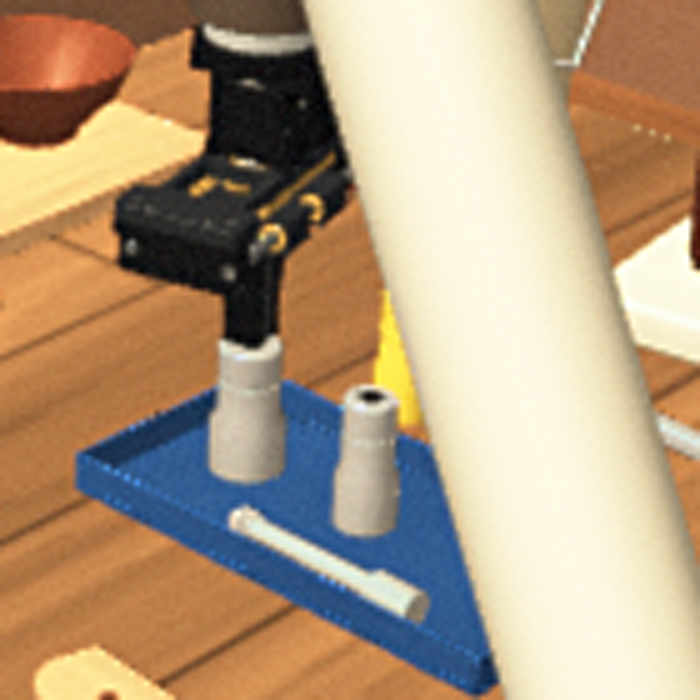

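Both external views show the fingertips just above the socket's top, at about z 0.086 with reported TCP z 0.065. Real tips are therefore ~40 mm higher than the stated TCP geometry gives. Nothing was touched (no force). I'll reopen and go about 38 mm lower.

```bash
python3 -m creep '[[0.8,0,0,8,0],[0.8,0,0,8,0],[0.8,0,0,8,0],[0.8,0,0,8,0],[0.8,0,0,8,0],[0.8,0,0,8,0],[0.8,0,0,8,0],[0.8,0,0,8,0]]'
python3 - <<'E'
from h import *
w=capture("wrist"); save(w,"w5c",(230,150,410,285),4)
d=capture("side"); save(d,"d5",(310,160,450,300),4)
s=sense(); print(s["gripper_width"],s["tcp_pos"])
P=cloud(w,True)
for u,v in ((250,275),(245,280),(240,275),(400,275),(405,280)): print(P[v,u].round(4))
E
```

```text
time_s: 7.95
tcp_pos: [0.5837, -0.2768, 0.0731]
ee_rot: [[0.012, -0.247, 0.969], [-0.002, 0.969, 0.247], [-1.0, -0.005, 0.011]]
wrist_force: [-0.4, -0.2, 0.1]
gripper_width: 0.67
0.7502229432932026 [ 0.58371812 -0.27673416  0.0731452 ]
[ 0.5823 -0.3078  0.1049]
[ 0.582  -0.3087  0.1119]
[ 0.5815 -0.3115  0.1092]
[ 0.5654 -0.2456  0.1071]
[ 0.5644 -0.2453  0.1149]
```

View pics/w5c.png

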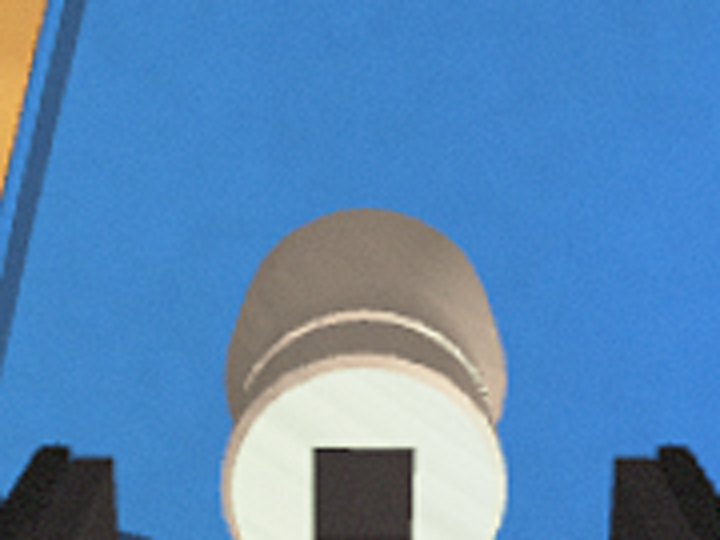

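View pics/d5.png

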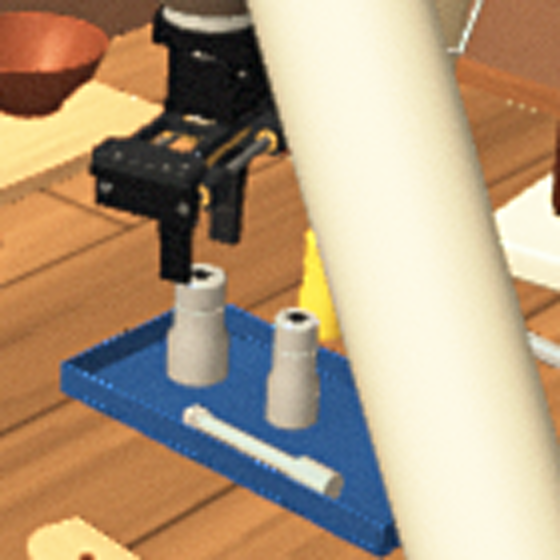

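```bash
python3 -m creep '[[0.8,-1,0,-12,0],[0.8,-1,0,-24,0],[0.8,-1,0,-34,0],[0.8,-1,0,-42,0],[0.8,-1,0,-46,0],[0.8,-1,0,-46,0],[0.8,-1,0,-46,0],[0.8,-1,0,-46,0]]'
python3 - <<'E'
from h import *
d=capture("side"); save(d,"d6",(310,160,450,300),4)
E
```

```text
time_s: 8.85
tcp_pos: [0.5831, -0.2769, 0.0277]
ee_rot: [[0.013, -0.247, 0.969], [-0.003, 0.969, 0.247], [-1.0, -0.006, 0.012]]
wrist_force: [0.7, 0.2, 0.7]
gripper_width: 0.798
```

View pics/d6.png

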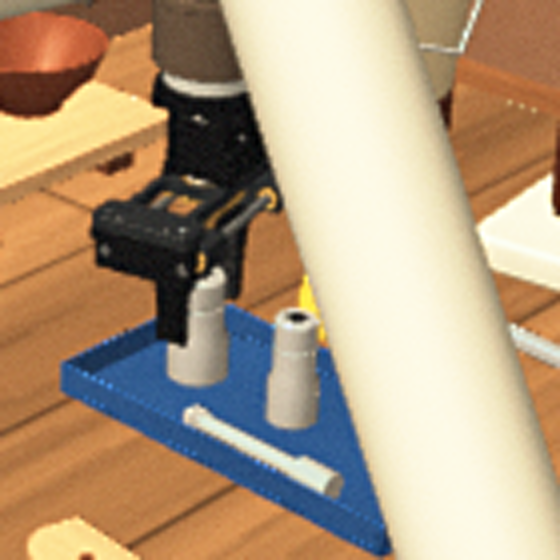

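Fingertips now straddle the grip part. Closing.

```bash
python3 -m creep '[[0.3,0,0,0,0],[0.2,0,0,0,0],[0.1,0,0,0,0],[0,0,0,0,0],[0,0,0,0,0],[0,0,0,0,0],[0,0,0,0,0],[0,0,0,0,0]]'
```

```text
time_s: 9.7
tcp_pos: [0.5831, -0.2769, 0.0278]
ee_rot: [[0.013, -0.247, 0.969], [-0.003, 0.969, 0.247], [-1.0, -0.006, 0.012]]
wrist_force: [-0.3, -0.3, -0.0]
gripper_width: 0.407
```

```bash
python3 -m creep '[[0,0,0,25,0],[0,0,0,65,0],[0,0,0,110,0],[0,0,0,155,0],[0,0,0,200,0],[0,5,30,212,0],[0,10,75,212,-0.1],[0,15,120,212,-0.21]]' && python3 -m creep '[[0,6,48,0,0],[0,12,96,0,0],[0,18,144,0,0],[0,24,192,0,0],[0,30,240,0,0],[0,35,285,0,0],[0,38,310,0,0],[0,38,310,0,0]]'
python3 - <<'E'
from h import *
s=sense(); print(s["tcp_pos"],s["gripper_width"],np.degrees(np.arctan2(s["ee_rot"][1][2],s["ee_rot"][0][2])))
E
```

```text
time_s: 10.5
tcp_pos: [0.5974, -0.1557, 0.2391]
ee_rot: [[0.012, -0.033, 0.999], [-0.004, 0.999, 0.033], [-1.0, -0.004, 0.011]]
wrist_force: [0.5, 1.1, -3.6]
gripper_width: 0.404
time_s: 11.3
tcp_pos: [0.6346, 0.1581, 0.2368]
ee_rot: [[0.008, -0.037, 0.999], [-0.004, 0.999, 0.037], [-1.0, -0.004, 0.008]]
wrist_force: [-0.2, 0.3, -3.8]
gripper_width: 0.408
[0.63461697 0.15813473 0.23676815] 0.4083395076737722 2.131601093724465
```

```bash
python3 -m creep '[[0,2,13,0,0],[0,2,13,0,0],[0,2,13,0,0],[0,2,13,0,0],[0,2,13,0,0],[0,2,13,0,0],[0,2,13,0,0],[0,2,13,0,0]]'
python3 - <<'E'
from h import *
import pickle
Q={n:capture(n) for n in ("wrist","scene","side")}; pickle.dump(Q,open("q7.pkl","wb"))
save(Q["wrist"],"w7",(240,150,400,285),4.5); save(Q["scene"],"s7",(380,120,500,230),6); save(Q["side"],"d7",(150,180,280,290),5.5)
E
```

```text
time_s: 12.1
tcp_pos: [0.6366, 0.1709, 0.2369]
ee_rot: [[0.008, -0.037, 0.999], [-0.004, 0.999, 0.037], [-1.0, -0.004, 0.008]]
wrist_force: [0.4, -0.2, -3.4]
gripper_width: 0.407
```

View pics/w7.png

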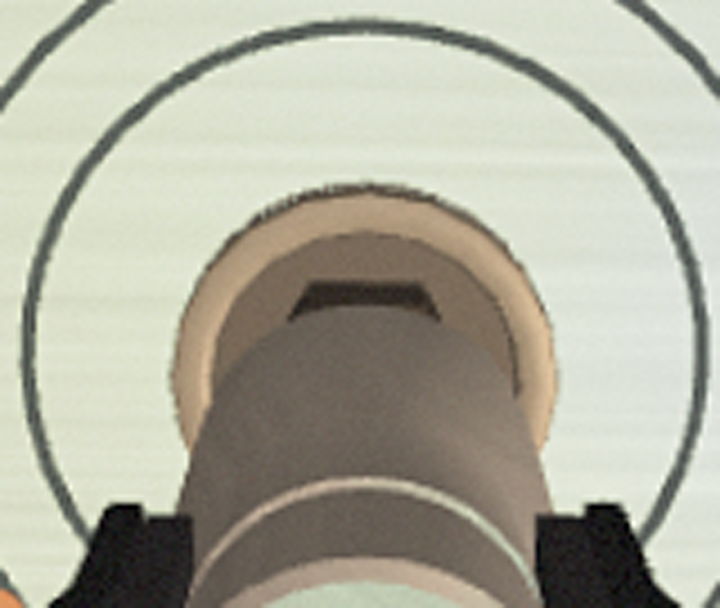

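View pics/s7.png

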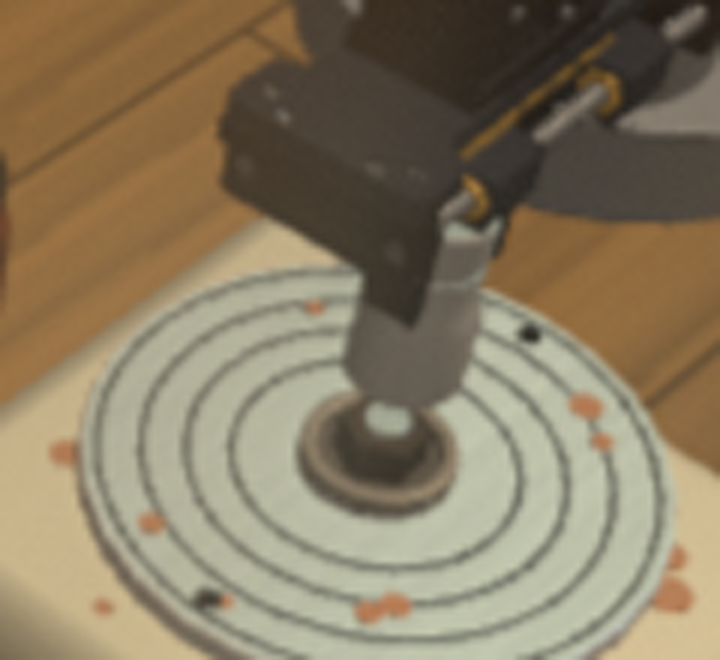

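View pics/d7.png

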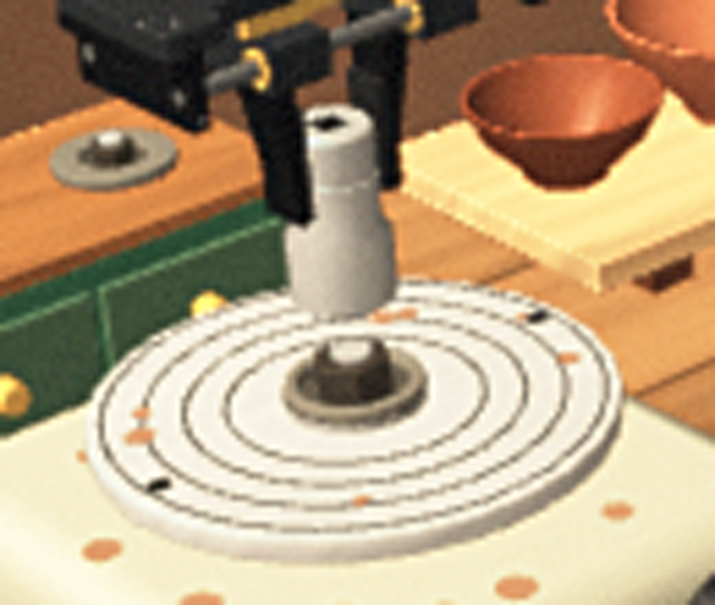

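```bash
cat > ov.py <<'E'
from h import *
import pickle,sys
def ov(c,fish,name,crop,sc,sock,nut,yaw=1.7):
    l,t,r,b=crop; im=cv2.resize(c["image"][t:b,l:r],None,fx=sc,fy=sc,interpolation=cv2.INTER_CUBIC)
    def dr(pts,col):
        q=np.array([(proj(c,p,fish)-[l,t]+.5)*sc-.5 for p in pts]); cv2.polylines(im,[np.round(q*8).astype(int)],False,col,1,cv2.LINE_AA,3)
    def ci(x,y,z,r): return [(x+r*np.cos(a),y+r*np.sin(a),z) for a in np.linspace(0,2*np.pi,73)]
    x,y,z,tx,ty=sock
    for h,rr in ((0,.022),(.030,.022),(.036,.018),(.078,.018)): dr(ci(x+tx*h,y+ty*h,z+h,rr),(0,255,0))
    x,y=nut
    dr(ci(x,y,.173,.030),(255,0,255)); dr(ci(x,y,.187,.006),(0,0,255))
    for z in (.167,.184):
        dr([(x+.030/3**.5*np.cos(a),y+.030/3**.5*np.sin(a),z) for a in np.radians(yaw+30+60*np.arange(7))],(0,255,255))
    cv2.imwrite("pics/"+name+".png",im)
E
python3 - <<'E'
from ov import *
Q=pickle.load(open("q7.pkl","rb"))
sock=(.6366+.001*(-0.3)+.0005-.0003,.1709,.2369-.025,-.004,.002)
nut=(.6363,.1713)
ov(Q["wrist"],True,"o7w",(240,150,400,285),4.5,sock,nut)
ov(Q["scene"],False,"o7s",(400,140,480,215),9,sock,nut)
ov(Q["side"],False,"o7d",(180,195,250,265),9,sock,nut)
E
```

```text
(no output)
```

View pics/o7w.png

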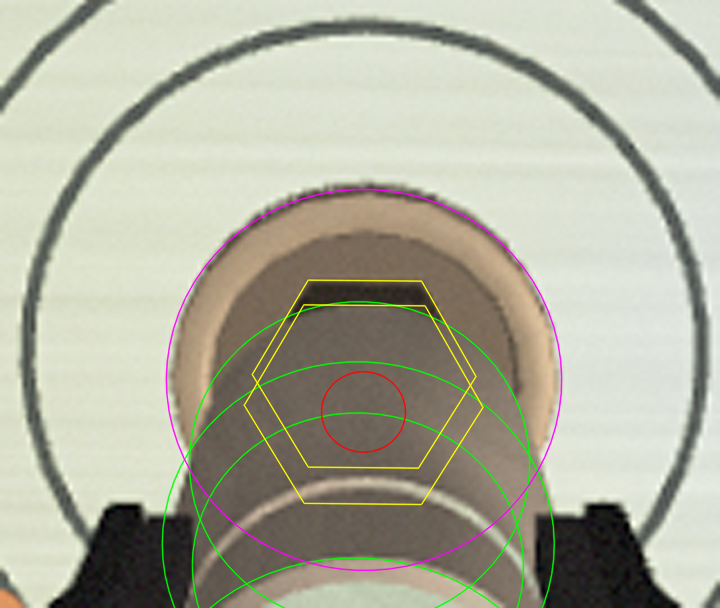

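View pics/o7s.png

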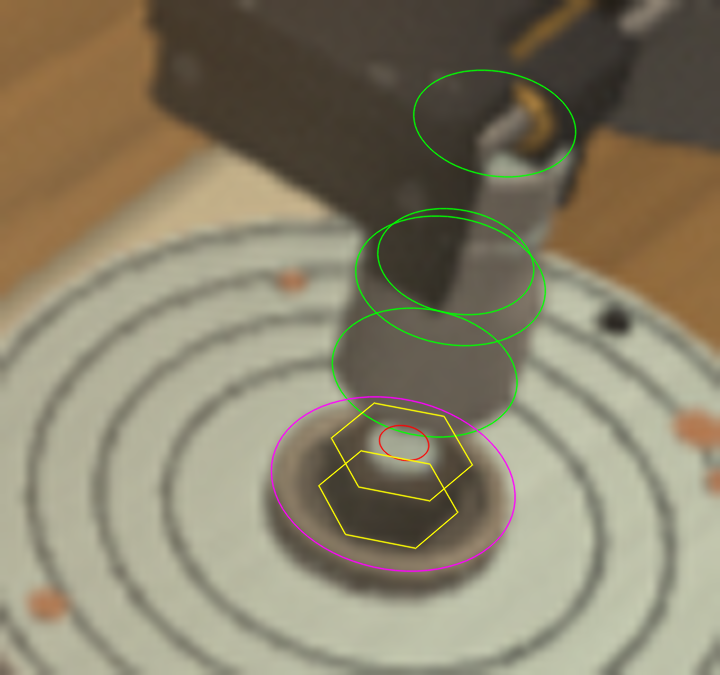

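View pics/o7d.png

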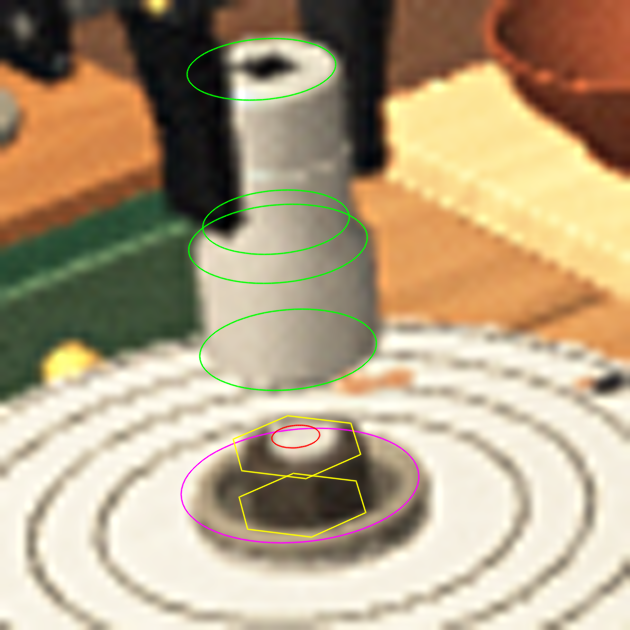

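Overlays roughly agree. I'll lower to just above the nut to cut the parallax, then measure the relative offset.

```bash
python3 -m creep '[[0,0,0,-6,0],[0,0,0,-12,0],[0,0,0,-18,0],[0,0,0,-22,0],[0,0,0,-22,0],[0,0,0,-22,0],[0,0,0,-22,0],[0,0,0,-22,0]]'
python3 - <<'E'
from ov import *
Q={n:capture(n) for n in ("wrist","scene","side")}; pickle.dump(Q,open("q8.pkl","wb"))
s=sense(); x,y,z=s["tcp_pos"]; a=-np.array(s["ee_rot"])[:,0]; print(s["tcp_pos"],a,s["wrist_force"])
sock=(x-.025*a[0],y-.025*a[1],z-.025,a[0],a[1]); nut=(.6363,.1713)
ov(Q["wrist"],True,"o8w",(240,165,400,285),4.9,sock,nut)
ov(Q["scene"],False,"o8s",(400,150,480,215),10,sock,nut)
ov(Q["side"],False,"o8d",(180,205,250,265),10,sock,nut)
save(Q["scene"],"s8",(400,150,480,215),10);save(Q["side"],"d8",(180,205,250,265),10)
E
```

```text
time_s: 13.05
tcp_pos: [0.6368, 0.1712, 0.2152]
ee_rot: [[0.009, -0.037, 0.999], [-0.004, 0.999, 0.037], [-1.0, -0.004, 0.009]]
wrist_force: [-0.6, -0.6, -2.5]
gripper_width: 0.405
[0.6366798  0.17111724 0.21505145] [-0.00873514  0.00360676  0.99995534] [-0.66947502 -0.54227512 -2.74440372]
```

View pics/o8w.png

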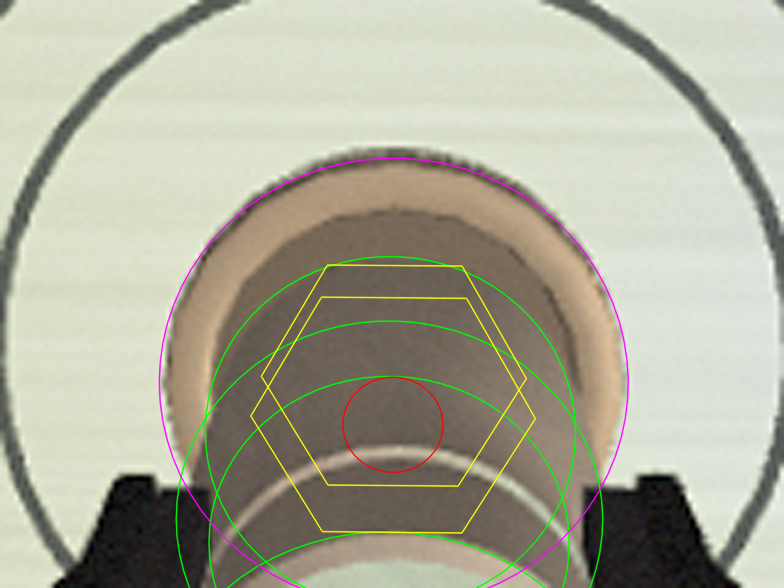

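View pics/s8.png

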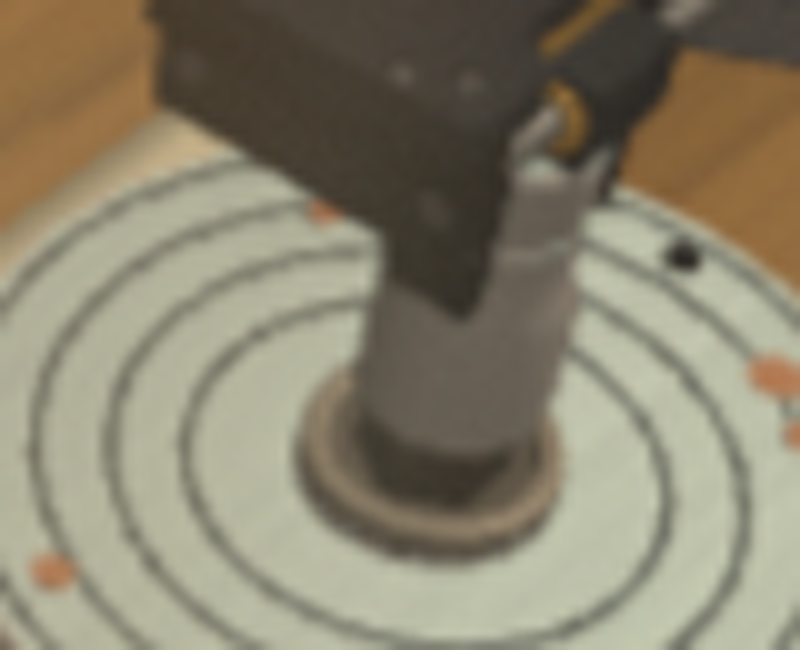

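View pics/d8.png

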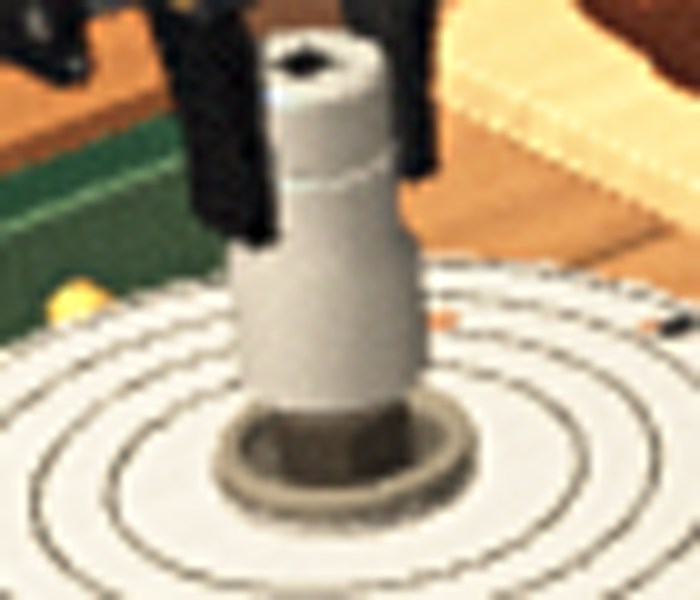

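```bash
cat > rel.py <<'E'
from h import *
import pickle
from scipy.optimize import least_squares
def circ(p,r,x0):
    return least_squares(lambda q:np.hypot(p[:,0]-q[0],p[:,1]-q[1])-r,x0,loss="soft_l1",f_scale=.001)
def run(f,zr):
    Q=pickle.load(open(f,"rb"))
    for n in ("scene","side","wrist"):
        P=cloud(Q[n],n=="wrist").reshape(-1,3); P=P[np.isfinite(P).all(1)]
        d=np.hypot(P[:,0]-.636,P[:,1]-.171)
        low=P[(d<.032)&(P[:,2]>zr+.004)&(P[:,2]<zr+.028)]
        zs=[]; r=circ(low[:,:2],.022,[.636,.171]); res=np.hypot(low[:,0]-r.x[0],low[:,1]-r.x[1])-.022
        # hub wall/top edge: points with z in .168-.1765 ring
        hub=P[(d<.036)&(d>.018)&(P[:,2]>.1685)&(P[:,2]<.1775)]
        def f2(q): # ring between 24..30: penalise outside
            rr=np.hypot(hub[:,0]-q[0],hub[:,1]-q[1]); return np.r_[np.maximum(rr-.030,0),np.maximum(.0245-rr,0)]
        print(n,"socket",len(low),(r.x*1e3).round(1),"rms",(res.std()*1e3).round(2),"hub",len(hub),hub[:,:2].mean(0)*1e3)
        h=least_squares(f2,[.636,.171]); print("   hub fit",(h.x*1e3).round(1), "hub z",np.median(hub[:,2]))
E
python3 - <<'E'
from rel import *
run("q8.pkl",.190); run("q7.pkl",.212)
E
```

```text
scene socket 163 [635.4 172.2] rms 0.88 hub 130 [641.87274183 159.48654804]
   hub fit [635.7 170.7] hub z 0.17139485641788893
side socket 187 [636.1 168.9] rms 2.01 hub 123 [627.11523768 174.08812148]
   hub fit [636.1 170.6] hub z 0.17190986233102157
wrist socket 776 [637.2 171.9] rms 0.24 hub 1555 [622.21942241 170.60003929]
   hub fit [637.5 171.5] hub z 0.17115816585695232
scene socket 174 [635.2 171.9] rms 1.01 hub 155 [639.18138647 164.6776463 ]
   hub fit [635.8 170.5] hub z 0.17109097611006807
side socket 190 [635.8 169.4] rms 2.18 hub 138 [626.30584808 174.49576338]
   hub fit [636.1 169.6] hub z 0.17192222684342567
wrist socket 786 [637.1 171.7] rms 0.24 hub 1312 [621.97976995 170.73521226]
   hub fit [637.5 171.4] hub z 0.17115128689019712
```

```bash
python3 - <<'E'
import cv2,numpy as np
a=cv2.imread("pics/o8s.png");b=cv2.imread("pics/o8d.png")
h=max(a.shape[0],b.shape[0]); 
f=lambda i:cv2.copyMakeBorder(i,0,h-i.shape[0],0,0,cv2.BORDER_CONSTANT)
o=np.hstack([f(a)[:, 200:650],f(b)[:,180:520]]); print(o.shape); cv2.imwrite("pics/o8sd.png",o)
E
```

```text
(650, 790, 3)
```

View pics/o8sd.png

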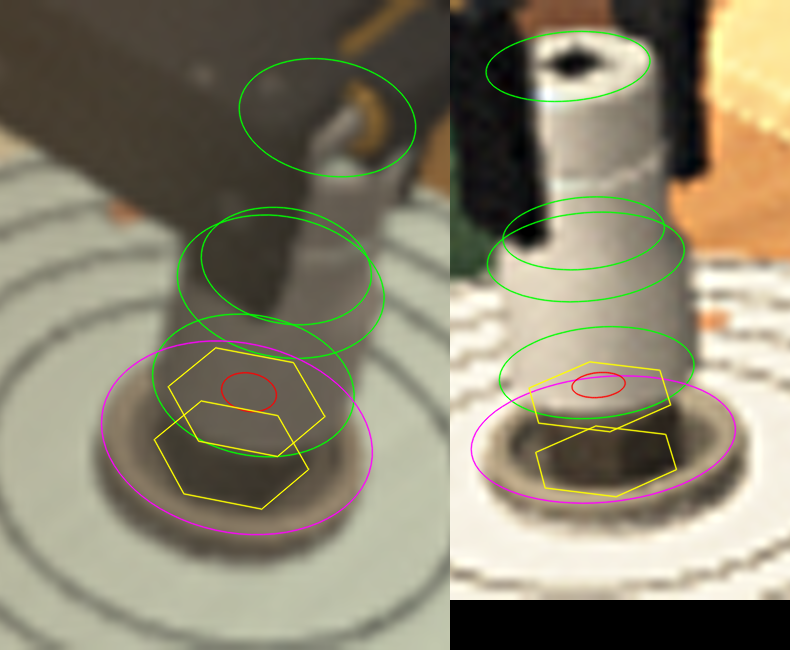

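```bash
python3 - <<'E'
from rel import *
Q=pickle.load(open("q8.pkl","rb"))
for n in ("wrist","side","scene"):
    P=cloud(Q[n],n=="wrist").reshape(-1,3); P=P[np.isfinite(P).all(1)]
    d=np.hypot(P[:,0]-.636,P[:,1]-.171)
    for lo,hi,r in ((.192,.199,.022),(.199,.206,.022),(.206,.213,.022),(.213,.219,.022),(.229,.240,.018),(.240,.252,.018),(.252,.262,.018)):
        p=P[(d<.030)&(P[:,2]>lo)&(P[:,2]<hi)]
        if n!="wrist": # exclude fingers: yaw 2 -> fingers at |dy|>18
            p=p[np.abs(p[:,1]-.171)<.0225]
        if len(p)<8: continue
        q=circ(p[:,:2],r,[.636,.171]); print(n,lo,len(p),(q.x*1e3).round(1),(np.sqrt(np.mean(q.fun**2))*1e3).round(2))
    t=P[(d<.025)&(P[:,2]>.262)&(P[:,2]<.275)]; print("top",len(t),(t.mean(0)*1e3).round(1) if len(t) else "", (t.max(0)-t.min(0))*1e3 if len(t) else "")
E
```

```text
wrist 0.192 187 [637.1 171.9] 0.25
wrist 0.199 214 [637.3 171.9] 0.22
wrist 0.206 230 [637.2 171.9] 0.24
wrist 0.213 263 [637.4 171.9] 0.28
wrist 0.229 731 [637.1 172. ] 3.64
wrist 0.24 1147 [637.1 172. ] 4.11
wrist 0.252 1182 [636.9 172. ] 4.51
top 3139 [638.  172.  266.5] [36.3081776  46.12229565 12.93480732]
side 0.192 57 [636.2 169.3] 1.7
side 0.199 50 [636.1 168.9] 2.09
side 0.206 51 [636.4 168.8] 1.94
side 0.213 47 [636.  168.4] 2.1
side 0.229 65 [635.4 170.4] 2.77
side 0.24 83 [635.5 168.8] 3.29
side 0.252 67 [635.2 169.6] 3.19
top 132 [629.8 168.3 267.9] [40.50667428 46.06352152 11.95585551]
scene 0.192 49 [635.2 172.2] 0.95
scene 0.199 45 [635.4 172.1] 0.89
scene 0.206 45 [635.4 172.3] 0.65
scene 0.213 45 [635.5 172.2] 1.07
scene 0.229 31 [635.5 171.2] 1.46
scene 0.24 41 [635.3 172.3] 2.11
scene 0.252 33 [635.4 171.3] 1.64
top 28 [649.1 162.1 265.4] [10.36492316 27.05639043  6.52611763]
```

Depth fits from the wrist put the socket upright at (637.2,171.9) and the nut at about (636.3,171.3). The edges in the other two views agree on a roughly (-1,-0.7) mm correction. I'll apply it and feel downwards.

```bash
python3 -m creep '[[0,-1,-0.7,0,0],[0,-1,-0.7,-2,0],[0,-1,-0.7,-4,0],[0,-1,-0.7,-6,0],[0,-1,-0.7,-7,0],[0,-1,-0.7,-8,0],[0,-1,-0.7,-9,0],[0,-1,-0.7,-9,0]]'
```

```text
time_s: 14.0
tcp_pos: [0.6361, 0.1704, 0.2081]
ee_rot: [[0.011, -0.038, 0.999], [-0.003, 0.999, 0.038], [-1.0, -0.004, 0.011]]
wrist_force: [-3.0, 0.2, 5.4]
gripper_width: 0.406
```

```bash
python3 - <<'E'
from ov import *
s=sense(); print(np.round(s["tcp_pos"],4),np.round(s["wrist_force"],2),np.round(s["moment"],3))
Q={n:capture(n) for n in ("wrist","scene","side")}; pickle.dump(Q,open("q9.pkl","wb"))
w=Q["wrist"]; save(w,"w9",(240,165,400,285),4.9); save(Q["side"],"d9",(180,205,250,265),10); save(Q["scene"],"s9",(400,150,480,215),10)
s=sense(); print(np.round(s["moment"],3), s["time_s"])
E
```

```text
[0.6361 0.1704 0.2081] [-2.96  0.18  5.39] [-0.048  0.893  0.002]
[-0.046  0.87  -0.003] 14.15
```

View pics/w9.png

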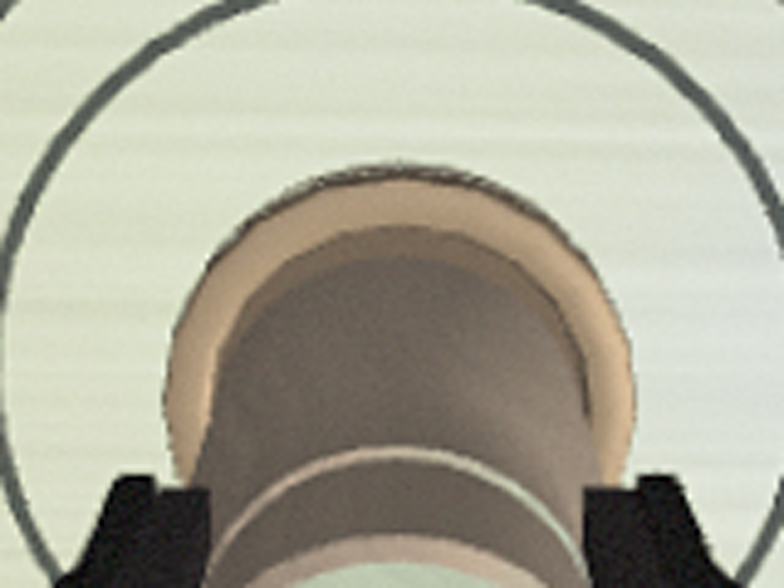

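View pics/d9.png

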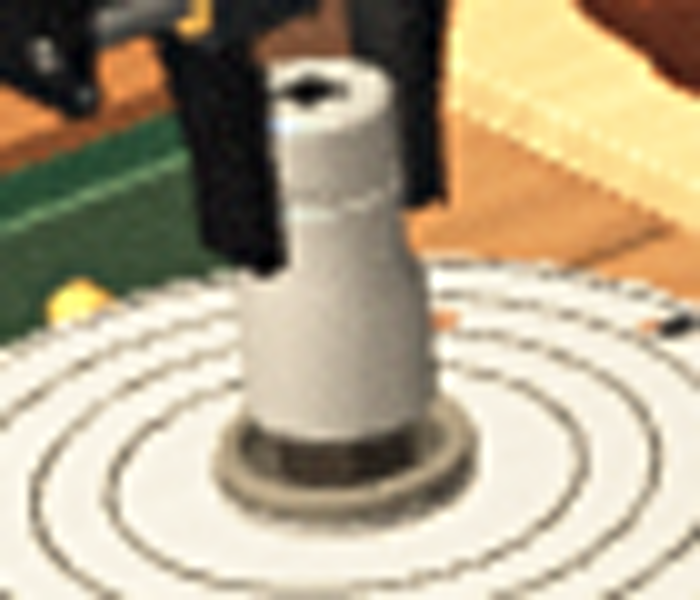

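View pics/s9.png

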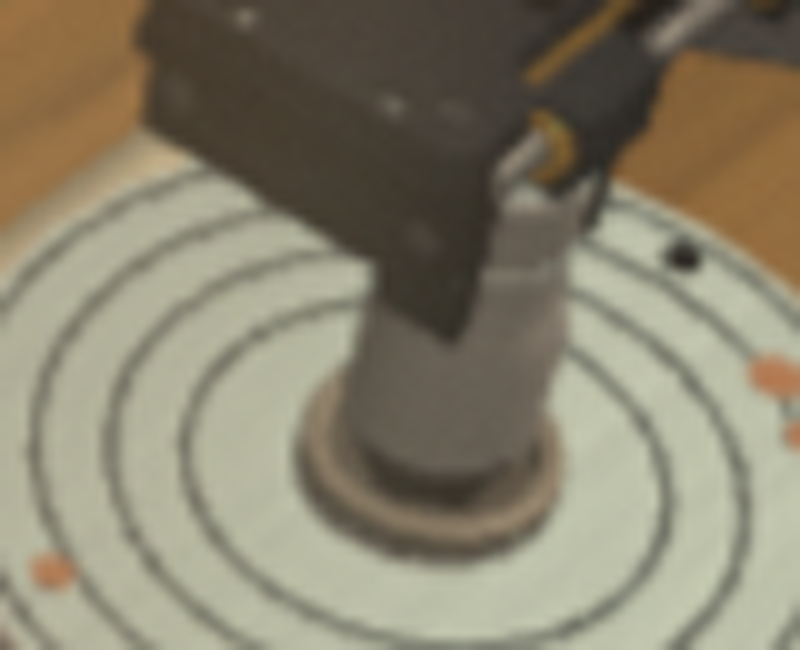

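It stopped on top of the nut (rim ≈0.183). The moment points to one-sided contact at -x, so I'll slide slowly towards -x under light pressure.

```bash
python3 -m creep '[[0,-0.5,0,-2,0],[0,-1,0,-2,0],[0,-1.5,0,-2,0],[0,-1.5,0,-3,0],[0,-2,0,-3,0],[0,-2,0,-3,0],[0,-2.5,0,-3,0],[0,-2.5,0,-3,0]]'; python3 -c "
from h import *
s=sense(); print(np.round(s['tcp_pos'],4),np.round(s['wrist_force'],2),np.round(s['moment'],3))"
```

```text
time_s: 14.95
tcp_pos: [0.6352, 0.1704, 0.2078]
ee_rot: [[0.017, -0.038, 0.999], [-0.003, 0.999, 0.038], [-1.0, -0.003, 0.016]]
wrist_force: [-1.3, 0.0, 8.0]
gripper_width: 0.405
[0.6352 0.1704 0.2078] [-1.33  0.04  8.02] [-0.218  0.244 -0.03 ]
```

```bash
python3 -m creep '[[0,0.5,0,3,0],[0,1.1,0,5,0],[0,1.3,0,5,0.13],[0,1.4,0,5,0.26],[0,1.5,0,5,0.39],[0,1.5,0,5,0.52],[0,1.5,0,5,0.52],[0,1.5,0,5,0.52]]'; python3 - <<'E'
from ov import *
s=sense(); print(np.round(s['tcp_pos'],4),np.round(s['wrist_force'],2),np.round(s['joints'],1),np.degrees(np.arctan2(s["ee_rot"][1][2],s["ee_rot"][0][2])))
Q={n:capture(n) for n in ("wrist","scene","side")}; pickle.dump(Q,open("q10.pkl","wb"))
w=Q["wrist"]; save(w,"w10",(240,165,400,285),4.9); save(Q["side"],"d10",(180,205,250,265),10)
P=cloud(w,True).reshape(-1,3); P=P[np.isfinite(P).all(1)]; d=np.hypot(P[:,0]-.636,P[:,1]-.171)
from rel import circ
for lo,hi in ((.190,.197),(.197,.204),(.204,.212)):
    p=P[(d<.03)&(P[:,2]>lo)&(P[:,2]<hi)]; q=circ(p[:,:2],.022,[.636,.171]); print(lo,len(p),(q.x*1e3).round(2))
E
```

```text
time_s: 15.75
tcp_pos: [0.6364, 0.1703, 0.2118]
ee_rot: [[0.014, -0.527, 0.85], [0.005, 0.85, 0.527], [-1.0, -0.003, 0.015]]
wrist_force: [-0.1, 0.3, -3.1]
gripper_width: 0.406
[0.6364 0.1703 0.2118] [-0.06  0.33 -3.05] [ 29.1  24.6   5.6   0.1 -70.2 -87.3] 31.81006744870223
0.19 213 [636.85 171.07]
0.197 194 [636.85 171.1 ]
0.204 291 [636.83 171.04]
```

View pics/w10.png

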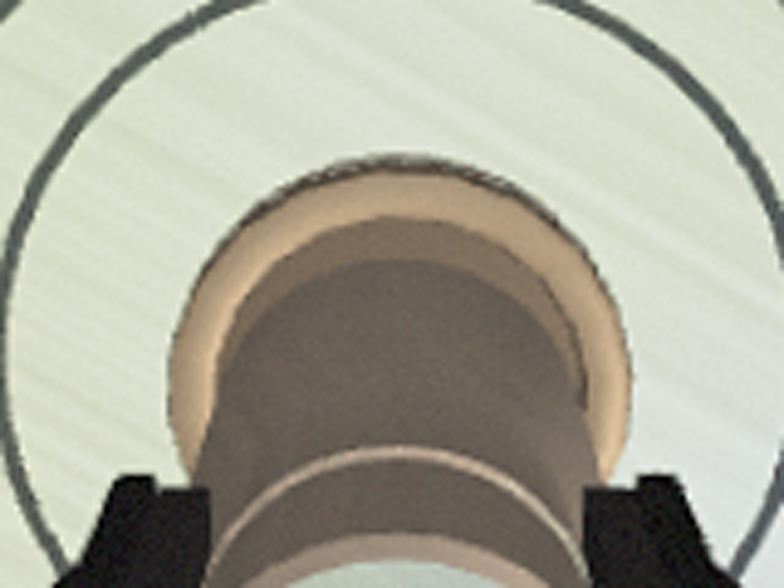

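View pics/d10.png

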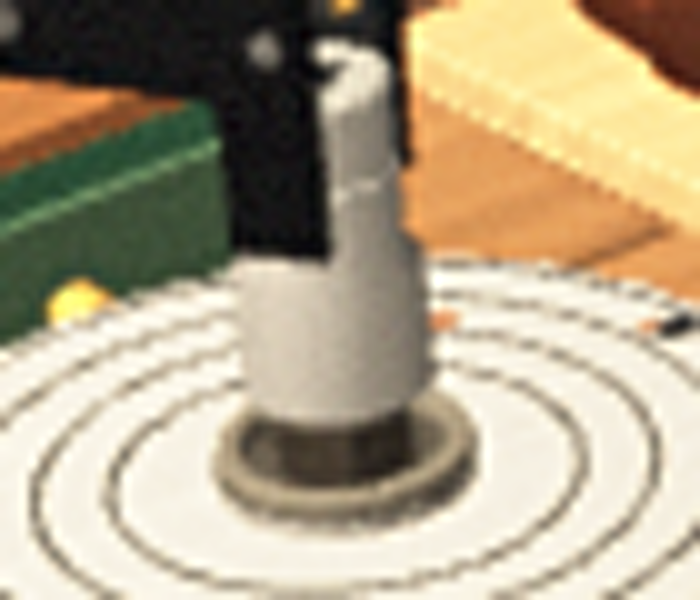

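```bash
python3 -m creep '[[0,-0.3,-0.1,-2,0],[0,-0.3,-0.1,-4,0],[0,-0.3,-0.1,-6,0],[0,-0.3,-0.1,-7,0],[0,-0.3,-0.1,-8,0],[0,-0.3,-0.1,-9,0],[0,-0.3,-0.1,-9,0],[0,-0.3,-0.1,-9,0]]'; python3 - <<'E'
from ov import *
s=sense(); print(np.round(s['tcp_pos'],4),np.round(s['wrist_force'],2),np.round(s['moment'],3))
E
```

```text
time_s: 16.7
tcp_pos: [0.6363, 0.1703, 0.2035]
ee_rot: [[0.015, -0.528, 0.849], [0.006, 0.849, 0.528], [-1.0, -0.003, 0.016]]
wrist_force: [-0.9, -0.4, -3.4]
gripper_width: 0.403
[0.6363 0.1703 0.2035] [-0.91 -0.44 -3.43] [-0.008  0.053 -0.026]
```

At the 30° alternative it slips over the nut freely, with the rim below the nut's top and no force. Continuing down.

```bash
python3 -m creep '[[0,0,0,-2,0],[0,0,0,-4,0],[0,0,0,-6,0],[0,0,0,-8,0],[0,0,0,-10,0],[0,0,0,-11,0],[0,0,0,-12,0],[0,0,0,-13,0]]'; python3 - <<'E'
from ov import *
s=sense(); print(np.round(s['tcp_pos'],4),np.round(s['wrist_force'],2),np.round(s['moment'],3))
E
```

```text
time_s: 17.5
tcp_pos: [0.6365, 0.1704, 0.1917]
ee_rot: [[0.016, -0.529, 0.849], [0.006, 0.849, 0.529], [-1.0, -0.004, 0.017]]
wrist_force: [-4.0, -0.0, 4.7]
gripper_width: 0.405
[0.6365 0.1704 0.1917] [-4.01 -0.01  4.7 ] [0.215 1.02  0.002]
```

```bash
python3 -m creep '[[0,-0.4,0,-1,0],[0,-0.4,0,-1,0],[0,-0.6,0,-1.5,0],[0,-0.6,0,-2,0],[0,-0.6,0,-2,0],[0,-0.6,0,-2,0],[0,-0.6,0,-2,0],[0,-0.6,0,-2,0]]'; python3 - <<'E'
from ov import *
s=sense(); print(np.round(s['tcp_pos'],4),np.round(s['wrist_force'],2),np.round(s['moment'],3))
Q={n:capture(n) for n in ("wrist","scene","side")}; pickle.dump(Q,open("q11.pkl","wb"))
w=Q["wrist"]; save(w,"w11",(240,165,400,285),4.9); save(Q["side"],"d11",(170,205,250,275),9); save(Q["scene"],"s11",(400,150,480,215),9)
E
```

```text
time_s: 18.3
tcp_pos: [0.6365, 0.1704, 0.1917]
ee_rot: [[0.019, -0.529, 0.848], [0.006, 0.849, 0.529], [-1.0, -0.005, 0.019]]
wrist_force: [-2.5, -0.5, 5.8]
gripper_width: 0.406
[0.6365 0.1704 0.1917] [-2.5  -0.49  5.81] [ 0.055  0.804 -0.015]
```

View pics/w11.png

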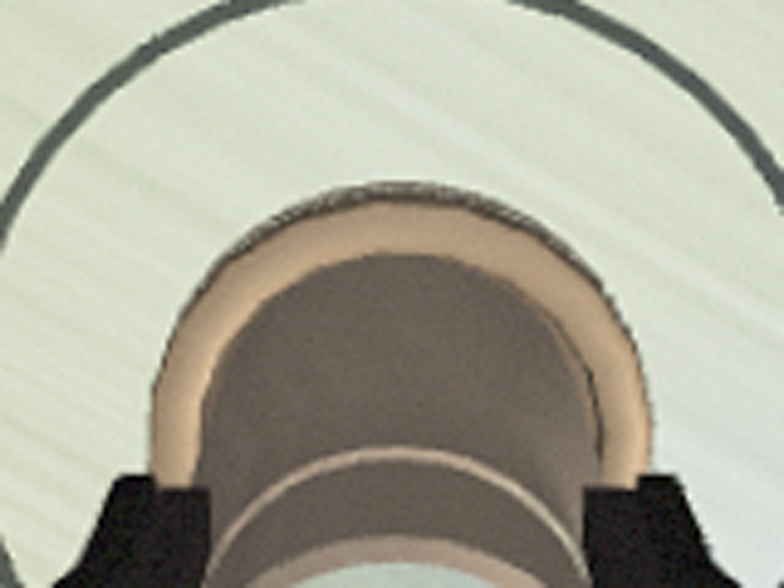

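View pics/d11.png

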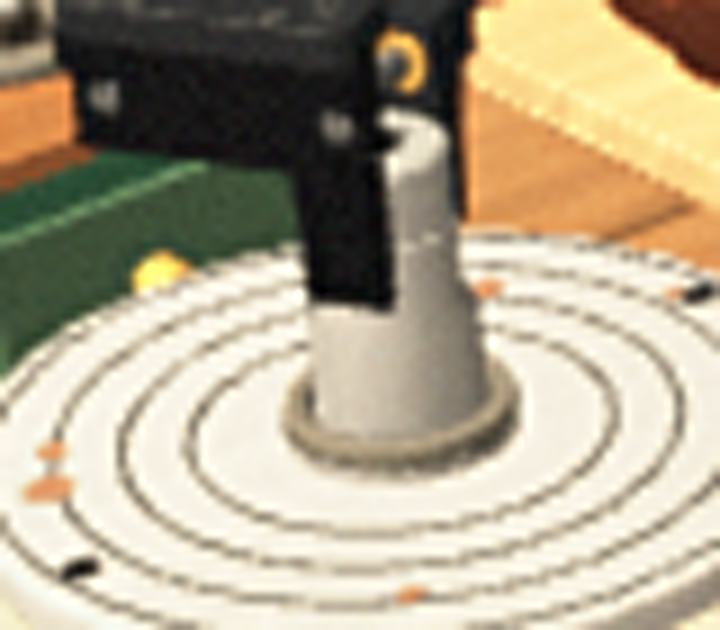

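View pics/s11.png

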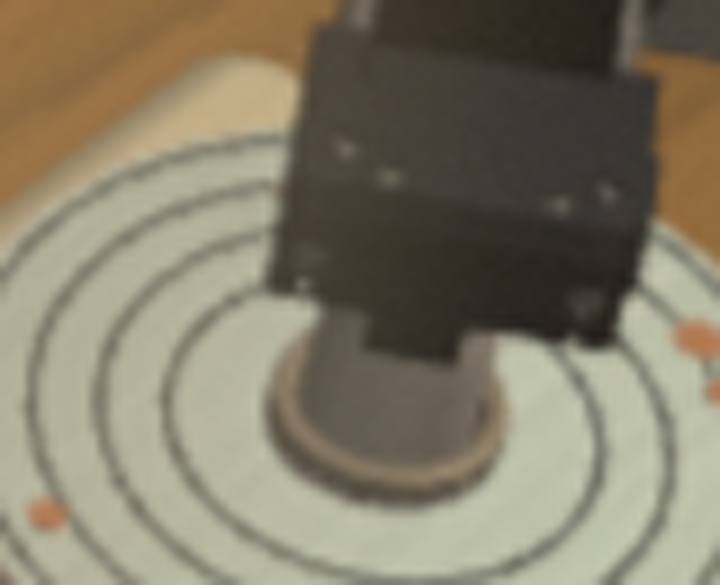

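```bash
python3 - <<'E'
from rel import *
for f in ("q8.pkl","q9.pkl","q10.pkl","q11.pkl"):
    Q=pickle.load(open(f,"rb"))
    for n in ("wrist","scene","side"):
        P=cloud(Q[n],n=="wrist").reshape(-1,3); P=P[np.isfinite(P).all(1)]
        d=np.hypot(P[:,0]-.6365,P[:,1]-.171)
        w=P[(d>.04)&(d<.10)&(abs(P[:,2]-.163)<.006)]
        t=P[(d<.016)&(P[:,2]>.236)&(P[:,2]<.30)]
        if len(t)<5: print(f,n,"few",len(t)); continue
        # histogram mode for the top face
        hst,e=np.histogram(t[:,2],bins=np.arange(.236,.30,.0015)); z0=e[hst.argmax()]+.00075
        tt=t[abs(t[:,2]-z0)<.0025]
        A=np.c_[tt[:,:2]-tt[:,:2].mean(0),np.ones(len(tt))]; sol=np.linalg.lstsq(A,tt[:,2],rcond=None)[0]
        Aw=np.c_[w[:,:2]-[.6365,.171],np.ones(len(w))]; sw=np.linalg.lstsq(Aw,w[:,2],rcond=None)[0]
        print(f,n,"top",len(tt),(sol[2]*1e3).round(2),"tilt",sol[:2].round(4),"wheel",(sw*[1,1,1e3]).round(4),"top-wheel",((sol[2]-sw[2])*1e3).round(2))
E
```

```text
q8.pkl wrist top 2071 266.76 tilt [0.0029 0.0019] wheel [-2.000000e-04 -3.000000e-04  1.614484e+02] top-wheel 105.31
q8.pkl scene top 6 266.85 tilt [-0.1094  0.2702] wheel [1.00000e-04 0.00000e+00 1.61882e+02] top-wheel 104.97
q8.pkl side top 51 268.43 tilt [-0.0151  0.0224] wheel [-6.000000e-04 -1.500000e-03  1.630529e+02] top-wheel 105.38
q9.pkl wrist top 2048 259.72 tilt [-0.005  -0.0008] wheel [-5.000000e-04 -4.000000e-04  1.614371e+02] top-wheel 98.28
q9.pkl scene top 11 238.73 tilt [ 0.1484 -0.1663] wheel [-1.000000e-04  5.000000e-04  1.618521e+02] top-wheel 76.87
q9.pkl side top 50 261.31 tilt [-0.0129 -0.0104] wheel [-1.200000e-03 -1.700000e-03  1.630186e+02] top-wheel 98.29
q10.pkl wrist top 2066 263.41 tilt [ 0.0037 -0.0016] wheel [-2.000000e-04 -4.000000e-04  1.614413e+02] top-wheel 101.97
q10.pkl scene few 0
q10.pkl side top 21 264.96 tilt [ 0.0488 -0.0125] wheel [-6.000000e-04 -7.000000e-04  1.630366e+02] top-wheel 101.93
q11.pkl wrist top 2048 243.37 tilt [ 0.0008 -0.0003] wheel [-4.000000e-04 -3.000000e-04  1.614401e+02] top-wheel 81.93
q11.pkl scene few 0
q11.pkl side top 19 245.34 tilt [-0.0313 -0.0569] wheel [-1.500000e-03 -1.100000e-03  1.630212e+02] top-wheel 82.32
```

Socket top sits 81.9 mm above the wheel head by wrist depth and 82.3 by side depth, against 82.0 expected when home. Top-face tilt is under 0.1°. One last look at the whole bench.

```bash
python3 - <<'E'
from h import *
c=capture("scene"); save(c,"fin"); s=sense(); print(s["time_s"],s["gripper_width"],np.round(s["wrist_force"],1),np.round(s["tcp_pos"],4))
import pickle
a=pickle.load(open("scene.pkl","rb"))["image"].astype(int); d=np.abs(a-c["image"]).max(2)>60; ys,xs=np.where(d[220:,:]); print(len(xs))
E
```

```text
18.5 0.4101745985794393 [-3.3  0.1  5.7] [0.6365 0.1703 0.1917]
421
```

View pics/fin.png

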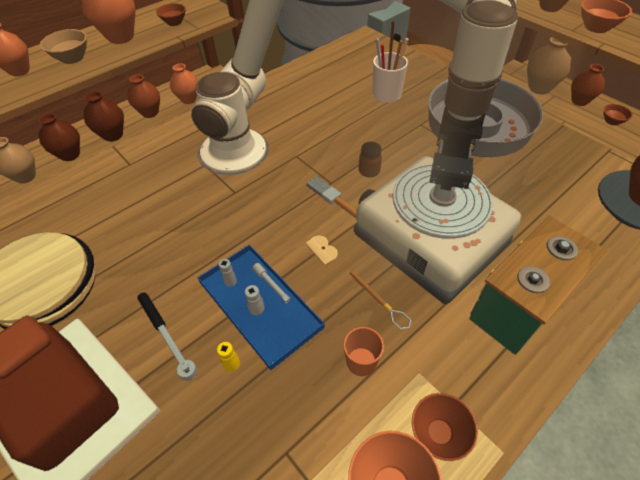

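Everything else is in place: the two sockets stand in the tray at (227,271) and (254,299), and the bystanders are unmoved. The large socket is on the nut at (445,193). Handing in.

```bash
python3 -c "
from station import *
print(finish_job())"
```

```text
the job is handed in; nothing more can be done
None
```

The large (size 30) socket is on the nut, fully home and upright, and the arm is still holding it. I handed the job in at about 18.5 s.

**Choice of socket:** I measured the nut first, at about 29 mm across flats and about 17 mm high. That matches size 30, so I took only the large socket from the tray and did not try the other two.

**Fitting it:** The square drive hole left two possible socket angles, 30° apart. At the first angle the socket stopped on top of the nut. I lifted it, turned it 30°, and it slid over the nut freely.

**Last checks:**
- **Seating:** the socket's top is 81.9 mm (wrist camera) and 82.3 mm (side camera) above the wheel head. Fully home should be 82.0 mm.
- **Upright:** its top face tilts less than 0.1°.
- **Hold:** the arm presses down with about 9 N and the grip opening is steady.
- **Bench:** the other two sockets still stand in the tray, and everything else looks unmoved in the final picture.

**What disagreed:**
- **Fingertips:** they sat about 40 mm higher than the stated tool geometry, so my first close of the gripper was above the socket and touched nothing.
- **Side camera:** before the socket went on, this view suggested it was up to 2 mm off-centre. The wrist camera did not agree, and the wrist reading proved right.

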